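# Stand the narrow-footed reference rod on the reader's lift pad

### The arm

A 7-joint arm with a two-finger parallel gripper is mounted at the origin on the work surface. World frame = base frame: x ahead of the robot, y to its left, z up, the work surface at z = 0. Lengths are in m, angles in degrees, forces in N, time in s.
With the tool pointing down it reaches from about 0.35 to 0.9 m from the base axis. Payload 19.9 kg.
Tool frame: the origin (TCP) lies at the very end of the fingers, on their centre line; the grasp point (between the pads) lies 19 mm behind it (pinch_z is the distance from the TCP to the grasp point, in m); z points along the fingers, x is the direction in which the jaws open and shut, and the axes are right-handed (so a half turn about z gives the same grasp; the last joint's range is limited). The gripper opens to 94 mm and grips with 3 to 60 N. Pads are 16 mm wide; open, the fingers measure 119 mm over their backs; the gripper's body (75 mm by 177 mm) begins 78 mm behind the grasp point.
Start: joints at [63.799, 23.915, -0.59, 92.452, 0.269, 63.638, -3.037], TCP at [0.252, -0.572, 0.205] pointing down, gripper open.
Joint ranges: [-161.28, 161.28], [-22.2, 115.67], [-73.04, 71.86], [3.21, 147.25], [-68.34, 248.33], [10.77, 114.83], [-161.83, 161.83]. Speed limits (degrees/s): [108.29, 108.29, 136.94, 136.94, 172.46, 172.46, 172.46].

### API

Orientations are given as [roll, pitch, yaw] about the fixed x, y, z axes, in that order (R = Rz(yaw) Ry(pitch) Rx(roll)).
In Python, from workcell import * gives the robot as it stands.
- The arm moves only by the shell command python3 -m jog 'ROWS' [FORCE]. ROWS is JSON, a list of rows, each a list of 3 entries, a list of its own where there are three numbers: the shift along the world's x, y, z in units of 30 mm (1.0 is 30 mm), then the turn about the world's z in units of 8 degrees (1.0 is 8 degrees), then the opening, from -1 (shut) to 1 (fully open). A call has 1 to 20 rows; each row shifts and turns the commanded pose from where the row before left it; what a row does not reach is not made up. A row lasts 1/10 s, in which the tool goes at most 50 mm and 8.59 degrees, less where a joint would pass 70% of its speed; a pose out of reach is approached as far as the arm can. A call is refused whole if a number of a shift passes 1 or a number of a turn 1, either way. A call with a gripper value outside its range is refused whole. The fingers move at their own pace and stop on an object; FORCE is the grip in N (left out, the last holds). Time passes only in rows, so rows that do not move let the fingers close. It gives the time, the measured TCP pose, the force and the opening at its end, in the units of the state.
- sense(): the state, without advancing time (a new reading comes with each control period).
- camera(name): name is "scene" or "top" or "wrist"; returns a dict with "image" (384x512x3 uint8, red, green, blue), "range_z" (384x512 float32, m along the optical axis (not along the pixel's ray), 0 where there is no reading), "intrinsics" (3x3 intrinsics, pixels), "R" (3x3) and "t" (3): a world point X has camera coordinates R X + t. Camera axes: x right, y down, z forward; pixel columns grow to the right and rows downward; lengths in m; the calibration is good to about 2 mm. The wrist camera is an equidistant fisheye: a pixel r from the principal point sees the ray r / f radians off the axis. A picture is of the moment at which its call begins.
- hand_in(): hands the job in, once; it reports no verdict.
The state is a dict: "time": time; "joint_positions": joint angles; "qd": joint speeds; "joint_torque": joint torques, N m; "position": TCP position; "ee_rot": TCP orientation; "contact_force": force on the tool from outside, world axes, zero at the start; "wrist_torque": the same for the moment, N m; "gripper_width": opening from 0.0 (shut) to 1.0 (fully open).
Only numpy, scipy, OpenCV 4.12 (cv2) and the standard library are available. Lean on these libraries where they do the work, as an engineer would, in place of code of your own. Each camera call takes 0.05 s, during which the arm holds its last target.

### The job

Take the amber reference rod from its sloping rest and stand it upright, steel foot down, in the middle of the reader's round pad: lower it gently until you feel the foot bear on the pad, and only then let go. When it stands by itself, press lightly straight down on its cap from above with the closed fingers for half a second to check that it does not rock, then leave it standing free and do not disturb the cup, the pot or the tube rack.

Things in the scene. Friction and masses are not known exactly. Their poses are not given: they have to be found in the camera images.
- rod: Solid amber resin rod with white label band, 135 mm long, 0.09 to 0.18 kg, centre of mass about 56 mm from the foot's end. Origin: centre of the foot's underside; z runs along the rod to the cap. From the foot: steel foot 20 mm in diameter (0 to 14 mm), round body 29 mm in diameter (14 to 118 mm), blue cap (118 to 135 mm). Standing, it falls if it leans more than about 10 degrees.
- rod_cap (a point): Centre of the flat top of the rod's blue cap, which is 32 mm in diameter; 135 mm from the foot's underside.
- rest: Fixed white V-trough on a green base plate 130 x 80 mm (x, y), sloping up along its own +x at 50 degrees. Origin: on the base's underside, 10 mm from its middle along +x; z up. Its +x leads away from the robot, give or take 0.35 rad. The rod starts lying in it, cap high, foot against a stop at the low end, foot centre at (-50, 0, 37) mm. Rest and reader swap sides (left, right) from run to run.
- rest_mouth (a point): Point on the rod's axis at the upper end of the trough (42 mm wide over its walls), 66 mm from the foot: from here to the cap the rod juts out free, with room for fingers on both sides.
- reader: Fixed optical reader, white base 140 x 130 x 25 mm. Origin: centre of the base's underside, right below the middle of the pad; z up. Above the base a lift column carries a level aluminium plate 100 x 100 mm and on it a black round rubber pad 76 mm in diameter, with a yellow ring 40 mm in diameter about its middle, where the rod is to stand.
- lift_axis (a point): Top of the reader's fixed column socket, 36 mm above the table, on the vertical line through the pad's middle. The lift is locked at a height that differs each time and is not reported: the pad's top lies 66 to 111 mm above the table, to be felt or seen. The pad is sprung: it gives about 0.7 mm per newton straight down, 8 mm at most.
- reader_head (a point): Top centre of the reader's optical head, a white post 40 x 46 mm, 140 mm high, centred 115 mm from the pad's middle along the reader's own +x (away from the robot, give or take 0.35 rad). Keep the hand clear of it.
- cup: Bystander: white specimen cup with a blue lid, 58 mm in diameter, 61 mm high. Origin: centre of its underside.
- pot: Bystander: amber pot with a black lid, 56 mm in diameter, 56 mm high. Origin: centre of its underside.
- rack: Bystander: white tube rack with six capped tubes, 55 x 80 mm, 80 mm high. Origin: centre of its underside.
Things that resemble listed ones, but are neither listed nor needed, are in the scene too. There is more than one size of the rod; the job needs the middle-sized.

How it is judged (in metres and radians):
On the way, in this order (a step that is already met when the one before it is completed fails the run):
1. the rod, still held and upright, is set down with its foot on the middle of the pad (contact force between the fingers and rod above 0.4 N and contact force between rod and reader above 0.3 N and angle between rod's own z axis and vertical below 0.15 rad and x of rod in the frame of reader between -0.012 and 0.012 m and y of rod in the frame of reader between -0.012 and 0.012 m), for 0.1 s.
2. the rod stands on the pad by itself, untouched (contact force between the fingers and rod below 0.05 N and contact force between rod and reader above 0.3 N and angle between rod's own z axis and vertical below 0.06 rad and x of rod in the frame of reader between -0.012 and 0.012 m and y of rod in the frame of reader between -0.012 and 0.012 m), for 0.2 s.
3. the cap is pressed lightly from above and the rod does not rock (contact force between the fingers and rod above 0.8 N and z of the grasp point in the frame of rod above 0.141 m and angle between rod's own z axis and vertical below 0.06 rad and x of rod in the frame of reader between -0.012 and 0.012 m and y of rod in the frame of reader between -0.012 and 0.012 m), for 0.2 s.
At the end, for the whole second after the job is handed in: The rod stands upright on its foot on the reader's pad (leaning less than 0.04 rad, foot within 12 mm of the pad's middle along each of the reader's horizontal axes), at rest and untouched (contact force between the fingers and rod below 0.05 N and contact force between rod and reader above 0.3 N and angle between rod's own z axis and vertical below 0.04 rad and linear speed of rod below 0.01 m/s and angular speed of rod below 0.1 rad/s and x of rod in the frame of reader between -0.012 and 0.012 m and y of rod in the frame of reader between -0.012 and 0.012 m).
It fails at once if the rod is pushed onto the pad or the reader with more than 20 N (contact force between rod and reader above 20 N).
It fails at once if a bystander is disturbed (moved more than 15 mm or tipped) (distance of any of cup, pot, rack from where it was at the start of the episode above 0.015 m or angle between any of cup, pot, rack's own z axis and vertical above 0.3 rad).
It also fails if it takes over 58 s, if anything falls off the work surface, if the arm or the gripper's body presses on something with over 40 N, if the wrist force passes 120 N, or if a joint passes its speed limit or range.

## Working session

There is one attempt and no reset: what is moved stays moved. The work goes in short steps, Python scripts to look and compute and a shell command to move; the robot and the scene stay as the last step left them, time stands still between calls to the robot, and variables do not carry over. Pictures are saved under pics/ and viewed, and the job is handed in when it is done.

```bash
ls; mkdir -p pics; python3 - <<'E'
from workcell import *
import cv2,numpy as np
print(sense())
for n in("scene","top","wrist"):
    c=camera(n); cv2.imwrite(f"pics/a_{n}.png",c["image"][:,:,::-1]); np.savez(f"a_{n}.npz",**c)
    print(n,c["intrinsics"].tolist(),c["R"].tolist(),c["t"].tolist())
E
```

```text
pics
{'time': 0.0, 'joint_positions': array([63.80148539, 23.948433  , -0.59015767, 92.4874651 ,  0.26779842,
       63.6383445 , -3.03762852]), 'qd': array([-0.01267552, -0.04908098, -0.03110123, -0.0675366 , -0.00018835,
        0.08868497, -0.02220786]), 'joint_torque': array([ 3.65627375e-04, -8.51252317e+01,  6.38586804e-01, -4.25990760e+01,
       -4.87404806e-02,  1.86124857e-02,  1.49862699e-04]), 'position': array([ 0.25225368, -0.57139518,  0.20480677]), 'ee_rot': array([ 1.79995891e+02,  7.27505884e-02, -6.61805441e+01]), 'contact_force': array([-0.19419542,  0.07902268, -0.11222559]), 'wrist_torque': array([ 0.01235012, -0.03999762, -0.01926793]), 'gripper_width': 0.9960743511072081}
scene [[429.2359857804457, 0.0, 257.92577534986134], [0.0, 429.2359857804457, 193.71402158158287], [0.0, 0.0, 1.0]] [[0.6263076538412785, 0.7795558461116434, -0.00560406397116], [0.6226836372886273, -0.504573307309577, -0.5980559049149843], [-0.46904563807036787, 0.3710774317360663, -0.8014347940184072]] [-0.34490414434236105, -0.25445318807712297, 1.2081863458148354]
top [[349.44852680412055, 0.0, 257.8221946136066], [0.0, 349.44852680412055, 187.0029158306582], [0.0, 0.0, 1.0]] [[-0.005490921471130042, -0.9999665244390676, -0.006066282440625138], [-0.9873035932574808, 0.006384237972428871, -0.1587162759340648], [0.15874969140840772, 0.00511776384399982, -0.9873055980652455]] [0.02208424511954032, 0.5401963162416128, 0.7837964455514338]
wrist [[297.3186396354542, 0.0, 258.1139501818527], [0.0, 297.3186396354542, 193.99898978225355], [0.0, 0.0, 1.0]] [[0.4041598860636075, -0.914687735439829, -0.0010644872059528533], [-0.8825353765564774, -0.3902585066499661, 0.26235397293286306], [-0.2403873865729455, -0.10509350419173545, -0.964971118610984]] [-0.6248654911273567, -0.027819968575514796, 0.39128195556576706]
```

View pics/a_scene.png

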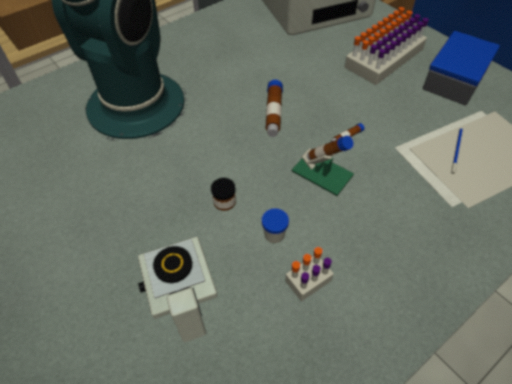

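View pics/a_top.png

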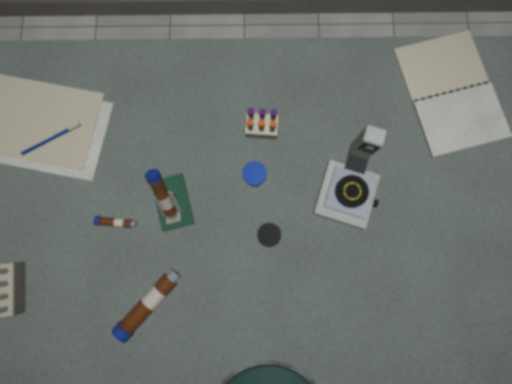

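View pics/a_wrist.png

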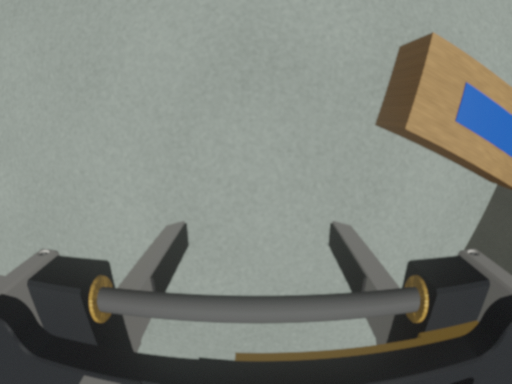

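The top view shows the middle rod in its green-plated rest at about (163,195), with the big rod at (145,305) and the small one at (115,222) as decoys. The reader's ring is at about (352,190), the cup at (255,173), the pot at (269,235) and the rack at (262,123). Next I'll measure these.

```bash
cat >h.py <<'E'
import numpy as np,cv2
def cloud(c):
    K=c["intrinsics"];z=c["range_z"];v,u=np.mgrid[:z.shape[0],:z.shape[1]]
    P=np.stack([(u-K[0,2])/K[0,0]*z,(v-K[1,2])/K[1,1]*z,z],-1)
    return (P-c["t"])@c["R"]
def ray(c,uv,h):
    K=c["intrinsics"];d=np.array([(uv[0]-K[0,2])/K[0,0],(uv[1]-K[1,2])/K[1,1],1])@c["R"]
    o=-c["t"]@c["R"];return o+d*(h-o[2])/d[2]
def proj(c,X):
    p=c["intrinsics"]@(c["R"]@X+c["t"]);return p[:2]/p[2]
E
python3 - <<'E'
from h import *
np.set_printoptions(precision=4,suppress=True)
for n in("top","scene"):
    c=dict(np.load(f"a_{n}.npz")); P=cloud(c); im=c["image"]; hsv=cv2.cvtColor(im,cv2.COLOR_RGB2HSV)
    H,S,V=[hsv[...,i].astype(int) for i in range(3)]
    print(n,"table z",np.median(P[250:260,200:300,2]) )
    for name,m in dict(blue=(H>105)&(H<128)&(S>150)&(V>60),amber=((H<15)|(H>172))&(S>110)&(V>40),green=(H>60)&(H<90)&(S>110),yellow=(H>18)&(H<32)&(S>120)&(V>80),black=(V<55)).items():
        k,L,st,ce=cv2.connectedComponentsWithStats(m.astype(np.uint8))
        for i in range(1,k):
            if st[i,4]<25: continue
            Q=P[(L==i)&(c["range_z"]>0)]
            if len(Q): print(name,st[i],ce[i],"med",np.median(Q,0),"z95",np.percentile(Q[:,2],[5,95]))
E
```

```text
top table z 0.000716487084085726
blue [244 163  22  22 380] [254.0053 173.2211] med [0.5704 0.0275 0.0615] z95 [0.0592 0.0639]
blue [146 170  14  13 135] [152.6741 175.8963] med [0.5485 0.2379 0.1432] z95 [0.1357 0.1495]
blue [113 325  17  16 142] [120.1761 333.7606] med [0.2118 0.3268 0.0428] z95 [0.0349 0.0459]
amber [247 119   6   8  38] [249.5789 122.5   ] med [0.6868 0.0366 0.0805] z95 [0.0693 0.0825]
amber [259 119   5   9  35] [261.     123.2286] med [0.6851 0.0104 0.0806] z95 [0.0744 0.0822]
amber [270 120   6   9  38] [272.5 124. ] med [ 0.6828 -0.0169  0.0801] z95 [0.0698 0.0827]
amber [152 182  16  17 147] [159.7143 190.8639] med [0.5211 0.2294 0.1174] z95 [0.1026 0.1315]
amber [165 208  11   8  52] [170.1538 212.1538] med [0.4799 0.218  0.0662] z95 [0.0594 0.0726]
amber [100 218  13   7  77] [105.7403 221.    ] med [0.4635 0.385  0.0214] z95 [0.0179 0.0244]
amber [124 220   6   7  32] [126.4062 222.7812] med [0.4586 0.3342 0.0204] z95 [0.0184 0.0239]
amber [156 276  18  19 193] [164.1192 285.228 ] med [0.3159 0.2338 0.039 ] z95 [0.0335 0.0423]
amber [121 302  30  31 445] 
[... 3190 characters left out ...]
2] z95 [0.0089 0.0618]
black [100  86  70  35 735] [138.8354 109.0082] med [ 0.0715 -0.0202  0.0303] z95 [0.0178 0.047 ]
black [143 108  39  28  76] [163.5526 125.2895] med [0.1328 0.0109 0.0043] z95 [0.     0.0081]
black [316 163  15  12  83] [324.2048 167.9639] med [0.5269 0.2228 0.0276] z95 [0.0145 0.0494]
black [211 178  24  23 439] [222.7768 189.0957] med [ 0.4376 -0.0091  0.0553] z95 [0.0441 0.0579]
black [154 247  38  36 672] [172.686 265.186] med [ 0.5387 -0.1994  0.0682] z95 [0.0643 0.0703]
black [165 256  15  14 163] [171.8589 262.2945] med [ 0.5292 -0.1962  0.0687] z95 [0.0668 0.0705]
black [139 283   6   9  39] [141.3333 286.7692] med [ 0.5114 -0.265   0.0216] z95 [0.0153 0.0247]
```

```bash
python3 - <<'E'
import cv2
a=cv2.imread("pics/a_top.png");b=cv2.imread("pics/a_scene.png")
cv2.imwrite("pics/b.png",cv2.hconcat([cv2.resize(a[150:250,110:210],(400,400),interpolation=2),cv2.resize(a[110:240,300:430],(400,400),interpolation=2)]))
cv2.imwrite("pics/c.png",cv2.hconcat([cv2.resize(b[110:210,280:380],(400,400),interpolation=2),cv2.resize(b[220:350,110:240],(400,400),interpolation=2)]))
E
```

```text
(no output)
```

View pics/b.png

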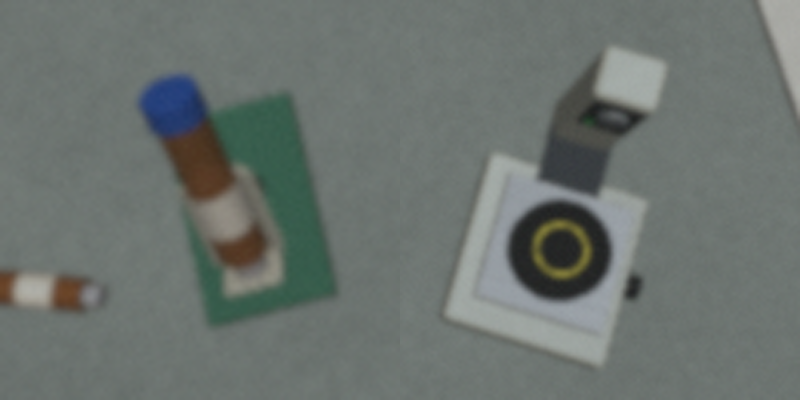

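View pics/c.png

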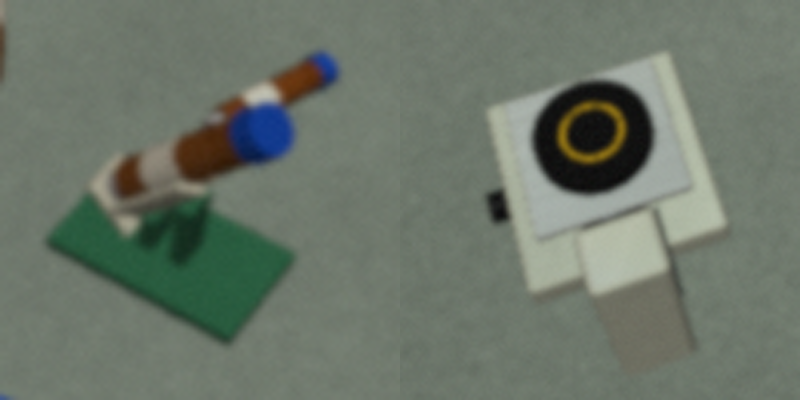

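```bash
python3 - <<'E'
from h import *
from scipy.optimize import least_squares
np.set_printoptions(precision=4,suppress=True)
Q=[];cap=[]
for n,boxa,boxc,rbox in(("top",[(152,182,16,17),(165,208,11,8)],(146,170,14,13),(336,176,32,31)),("scene",[(324,141,15,14),(309,150,7,9)],(338,137,15,13),(154,247,38,36))):
    c=dict(np.load(f"a_{n}.npz")); P=cloud(c); im=c["image"]; hsv=cv2.cvtColor(im,cv2.COLOR_RGB2HSV)
    H,S,V=[hsv[...,i].astype(int) for i in range(3)]
    am=((H<15)|(H>172))&(S>110)&(V>40); bl=(H>105)&(H<128)&(S>150)&(V>60);ye=(H>18)&(H<32)&(S>120)&(V>80)
    for x,y,w,h in boxa:
        s=np.s_[y:y+h,x:x+w]; m=cv2.erode(np.pad(am[s].astype(np.uint8),1),np.ones((3,3)))[1:-1,1:-1]>0; q=P[s][m]; q=q[(abs(q[:,1]-.225)<.03)];Q.append(q)
    x,y,w,h=boxc; s=np.s_[y:y+h,x:x+w]; cap.append(P[s][bl[s]])
    x,y,w,h=rbox
    k=np.zeros_like(ye);k[y:y+h,x:x+w]=1
    pts=np.argwhere(ye&k)[:,::-1].astype(np.float32); e=cv2.fitEllipse(cv2.convexHull(pts))
    print(n,"ring px",e[0],"->",ray(c,e[0],.0685))
    # black pad disc outer
    cn,_=cv2.findContours(((V<70)&k).astype(np.uint8),cv2.RETR_EXTERNAL,2)
    e=cv2.fitEllipse(cv2.convexHull(max(cn,key=len))); print(" pad px",e,ray(c,e[0],.0685))
    m=((P[...,2]>.06)&(P[...,2]<.078)&(abs(P[...,0]-.53)<.06)&(abs(P[...,1]+.2)<.06))
    print(" padz",np.median(P[m&(V<70)][:,2]),"plate",np.median(P[m&(V>110)][:,2]))
    g=(H>55)&(H<95)&(S>80); kk=np.zeros_like(g); kk[150:240,140:360]=1; g=g&kk&(abs(P[...,2]-.01)<.008)
    pp=P[g][:,:2]; r=cv2.minAreaRect(pp.astype(np.float32)); print(" green",r, np.median(P[g][:,2]))
    rw=(P[...,2]>.012)&(P[...,2]<.034)&(abs(P[...,0]-.53)<.1)&(abs(P[...,1]+.2)<.1)&(V>100)
    print(" rbase",cv2.minAreaRect(P[rw][:,:2].astype(np.float32)))
def fit(q):
    def res(p):
        a=np.array([p[0],p[1],.10]);d=np.array([np.cos(p[3])*np.cos(p[2]),np.cos(p[3])*np.sin(p[2]),np.sin(p[3])])
        w=q-a; return np.linalg.norm(w-np.outer(w@d,d),axis=1)-.0145
    r=least_squares(res,[.51,.225,.2,.87],loss='soft_l1',f_scale=.002,x_scale=.01); 
    return r.x,np.degrees(r.x[2:]),np.std(r.fun)
for q in(np.vstack(Q[:2]),np.vstack(Q[2:]),np.vstack(Q)): print(len(q),fit(q))
p=fit(np.vstack(Q))[0]
d=np.array([np.cos(p[3])*np.cos(p[2]),np.cos(p[3])*np.sin(p[2]),np.sin(p[3])])
a=np.array([p[0],p[1],.1])
print("foot by z=.037",a+d*(.037-.1)/d[2])
C=np.vstack(cap);print("cap extents along axis from a",np.percentile((C-a)@d,[2,98]))
for s in(.066,.09,.135): print(s,a+d*(.037-.1)/d[2]+d*s)
E
```

```text
top ring px (351.985595703125, 190.5150909423828) -> [ 0.5267 -0.1965  0.0685]
 pad px ((351.432373046875, 191.0222930908203), (30.722259521484375, 31.747726440429688), 94.55946350097656) [ 0.5256 -0.1952  0.0685]
 padz 0.06892285999015828 plate 0.06902445605756907
 green ((0.5110029578208923, 0.22872711718082428), (0.12546615302562714, 0.07538172602653503), 13.748123168945312) 0.010454541025332447
 rbase ((0.5251529216766357, -0.1967197060585022), (0.133167564868927, 0.14132091403007507), 71.77672576904297)
scene ring px (171.86769104003906, 262.4493713378906) -> [ 0.5293 -0.1964  0.0685]
 pad px ((172.38377380371094, 264.20001220703125), (35.42085647583008, 38.53961944580078), 63.45186233520508) [ 0.5332 -0.1976  0.0685]
 padz 0.06839727215099528 plate 0.06822447302592612
 green ((0.5155224204063416, 0.22812876105308533), (0.12772274017333984, 0.0813155248761177), 15.186582565307617) 0.009760977228342653
 rbase ((0.5335197448730469, -0.1984381079673767), (0.13011054694652557, 0.15116742253303528), 71.90808868408203)
98 (array([0.5225, 0.2341, 0.2545, 0.8715]), array([14.5792, 49.9327]), np.float64(0.0009594724854860682))
97 (array([0.5269, 0.2332, 0.2683, 0.8784]), array([15.3735, 50.3266]), np.float64(0.0012387033358779336))
195 (array([0.5234, 0.2333, 0.2516, 0.8697]), array([14.4148, 49.8301]), np.float64(0.0012942988897532163))
foot by z=.037 [0.4719 0.22   0.037 ]
cap extents along axis from a [0.0402 0.0559]
0.066 [0.5131 0.2306 0.0874]
0.09 [0.5281 0.2345 0.1058]
0.135 [0.5562 0.2417 0.1402]
```

Rod axis: yaw is about 14.5°, elevation 50°, and the grip point 94 mm from the foot is at about (0.5305, 0.235, 0.109). The pad's middle is at about (0.528, -0.1965), with its top at 0.0687. I'm moving above the rod now.

```bash
python3 -m jog '[[[0.34,1,0],-0.06,1],[[0.34,1,0],-0.06,1],[[0.34,1,0],-0.06,1],[[0.34,1,0],-0.06,1],[[0.34,1,0],-0.06,1],[[0.34,1,0],-0.06,1],[[0.34,1,0],-0.06,1],[[0.34,1,0],-0.06,1],[[0.34,1,0],-0.06,1],[[0.34,1,0],-0.06,1],[[0.34,1,0],-0.06,1],[[0.34,1,0],-0.06,1],[[0.34,1,0],-0.06,1],[[0.34,1,0],-0.06,1],[[0.34,1,0],-0.06,1],[[0.34,1,0],-0.06,1],[[0.34,1,0],-0.06,1],[[0.34,1,0],-0.06,1],[[0.34,1,0],-0.06,1],[[0.34,1,0],-0.02,1]]' 4
```

```text
time: 2.15
position: [0.4566, 0.0295, 0.2054]
ee_rot: [180.0, -0.0, -75.5]
contact_force: [0.0, -1.0, 0.0]
gripper_width: 0.999
```

```bash
python3 -m jog '[[[0.35,0.98,0],0,1],[[0.35,0.98,0],0,1],[[0.35,0.98,0],0,1],[[0.35,0.98,0],0,1],[[0.35,0.98,0],0,1],[[0.35,0.98,0],0,1],[[0.35,0.98,0],0,1],[[0,0,0],0,1],[[0,0,-0.8],0,1],[[0,0,-0.7],0,1],[[0,0,0],0,1]]'
python3 - <<'E'
from workcell import *
import cv2
c=camera("wrist");cv2.imwrite("pics/d_w.png",c["image"][:,:,::-1])
c=camera("scene");cv2.imwrite("pics/d_s.png",cv2.resize(c["image"][60:260,200:456,::-1],(768,600)))
E
```

```text
time: 3.25
position: [0.5287, 0.2329, 0.158]
ee_rot: [179.8, -0.0, -75.5]
contact_force: [-0.4, 0.3, 0.8]
gripper_width: 1.003
```

View pics/d_w.png

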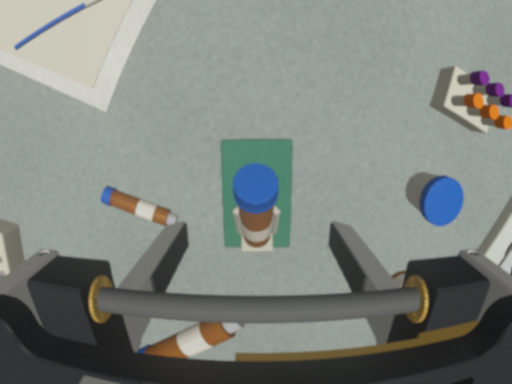

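View pics/d_s.png

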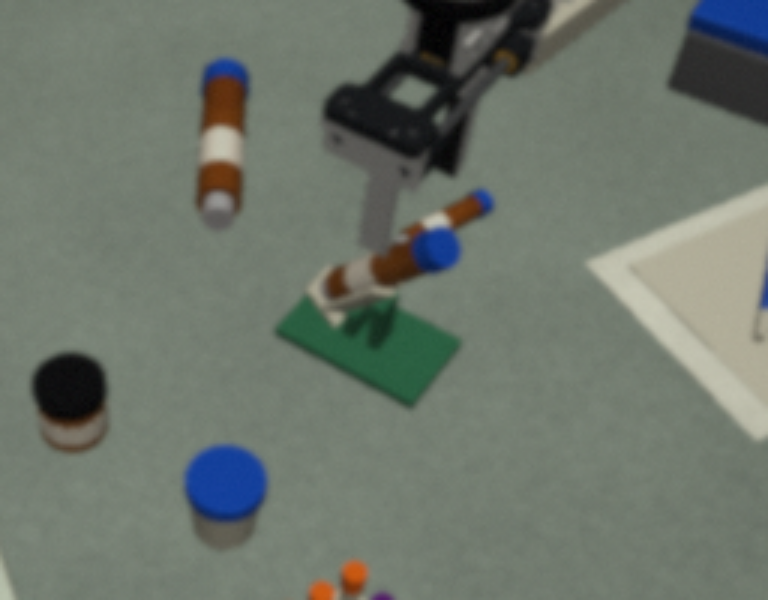

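The wrist view shows the cap at (256,187), centred between the fingers and in line with the trough. I'm descending and closing lightly.

```bash
python3 -m jog '[[[0.05,0.06,-0.7],0,1],[[0,0,-0.7],0,1],[[0,0,-0.6],0,1],[[0,0,-0.25],0,1],[[0,0,0],0,1],[[0,0,0],0,-1],[[0,0,0],0,-1],[[0,0,0],0,-1],[[0,0,0],0,-1],[[0,0,0],0,-1],[[0,0,0],0,-1],[[0,0,0],0,-1]]' 4
python3 - <<'E'
from workcell import *
import cv2
c=camera("wrist");cv2.imwrite("pics/e_w.png",c["image"][:,:,::-1])
print(sense()["contact_force"],sense()["gripper_width"]*94)
E
```

```text
time: 4.55
position: [0.5314, 0.2359, 0.0929]
ee_rot: [180.0, 0.0, -75.5]
contact_force: [-0.1, -0.2, 0.1]
gripper_width: 0.44
[-0.11040192 -0.70669608  0.07863804] 37.34091220120122
```

View pics/e_w.png

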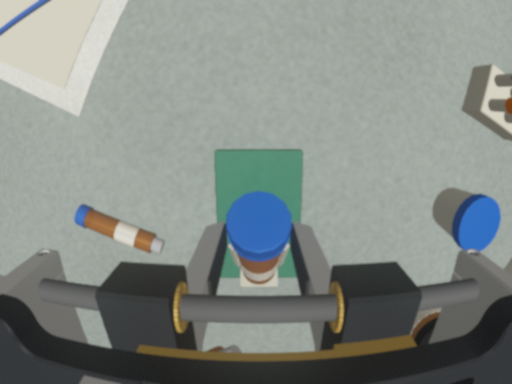

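```bash
python3 -m jog '[[[0,0,-0.1],0,-1],[[0,0,0],0,-1],[[0,0,0],0,-1],[[0,0,0],0,-1],[[0,0,0],0,-1]]' 5
python3 -c "
from workcell import *
s=sense();print(s['contact_force'],s['gripper_width']*94,s['position'])"
```

```text
time: 5.1
position: [0.5313, 0.2358, 0.0898]
ee_rot: [180.0, 0.0, -75.5]
contact_force: [0.9, -0.1, -0.7]
gripper_width: 0.311
[ 0.90629692 -0.13664834 -0.66400752] 29.220505755411985 [0.53133993 0.23583916 0.08981731]
```

Gripped at a 29.2 mm opening, which matches the body diameter. Next I'll swing the rod upright by moving the hand along an arc about the foot, with a light grip so it can turn in the pads.

```bash
python3 -m jog '[[[-0.17,-0.044,0.15],0,-1],[[-0.17,-0.044,0.15],0,-1],[[-0.19,-0.048,0.14],0,-1],[[-0.19,-0.048,0.14],0,-1],[[-0.2,-0.051,0.11],0,-1],[[-0.2,-0.051,0.11],0,-1],[[0,0,0],0,-1]]' 5
python3 - <<'E'
from workcell import *
import cv2
s=sense();print(s['contact_force'],s['gripper_width']*94,s['position'])
c=camera("wrist");cv2.imwrite("pics/f_w.png",c["image"][:,:,::-1])
c=camera("scene");cv2.imwrite("pics/f_s.png",cv2.resize(c["image"][100:220,260:414,::-1],(770,600)))
E
```

```text
time: 5.8
position: [0.4973, 0.2272, 0.1145]
ee_rot: [-180.0, -0.0, -75.4]
contact_force: [-0.2, 0.3, -1.2]
gripper_width: 0.304
[-0.15064798  0.3239487  -1.16376217] 28.52982033998925 [0.49732528 0.22718558 0.11445991]
```

View pics/f_w.png

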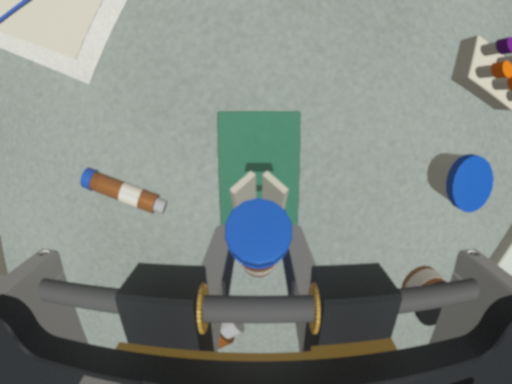

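View pics/f_s.png

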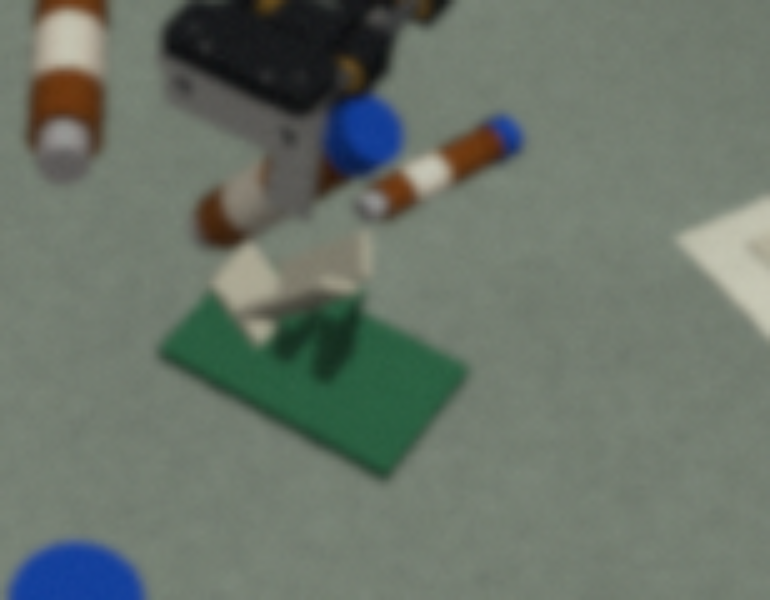

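The rod came out of the trough still at about 50° without turning in the pads, so 5 N holds it by friction. I'll ease the grip to the 3 N minimum and see whether it swings down by its own weight.

```bash
python3 -m jog '[[[0,0,0],0,-1],[[0,0,0],0,-1],[[0,0,0],0,-1]]' 3
cat > look.py <<'E'
import sys
from workcell import *
from h import *
n=sys.argv[1]; s=sense();print(np.round(s['contact_force'],2),s['gripper_width']*94,np.round(s['position'],4),s['time'])
ims=[]
for cam in("top","scene"):
    c=camera(cam); np.savez(f"{n}_{cam}.npz",**c)
    u,v=proj(c,s['position']); u=int(np.clip(u,60,450));v=int(np.clip(v,60,320))
    ims.append(cv2.resize(c["image"][v-60:v+60,u-60:u+60,::-1],(400,400),interpolation=2))
cv2.imwrite(f"pics/{n}.png",cv2.hconcat(ims))
E
python3 look.py g1
```

```text
time: 6.2
position: [0.4979, 0.2273, 0.1137]
ee_rot: [180.0, 0.0, -75.5]
contact_force: [0.3, -0.7, -1.3]
gripper_width: 0.306
[ 0.34 -0.74 -1.28] 28.728021487773134 [0.4979 0.2273 0.1137] 6.2
```

View pics/g1.png

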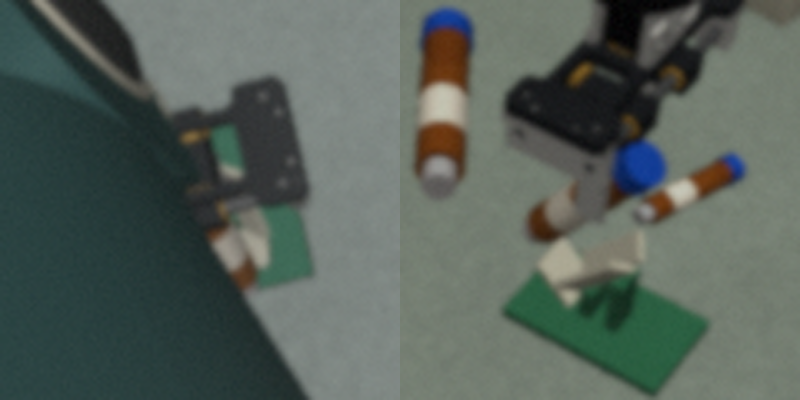

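Even at 3 N it holds its angle. I'll put the foot back against the trough's stop and press slightly along the axis while swinging. That way the stop holds the foot and forces the turn.

```bash
python3 -m jog '[[[0.28,0.071,-0.2],0,-1],[[0.28,0.071,-0.2],0,-1],[[0.28,0.072,-0.2],0,-1],[[0.28,0.072,-0.2],0,-1],[[0,0,0],0,-1],[[-0.06,-0.015,-0.07],0,-1],[[-0.21,-0.054,0.16],0,-1],[[-0.21,-0.054,0.16],0,-1],[[-0.23,-0.06,0.125],0,-1],[[-0.23,-0.06,0.125],0,-1],[[0,0,0],0,-1]]' 3; python3 look.py g2
```

```text
time: 7.4
position: [0.5025, 0.2284, 0.1056]
ee_rot: [-180.0, -0.0, -75.4]
contact_force: [0.7, 0.3, 0.1]
gripper_width: 0.308
[0.67 0.27 0.14] 28.96922195607907 [0.5025 0.2284 0.1056] 7.4
```

View pics/g2.png

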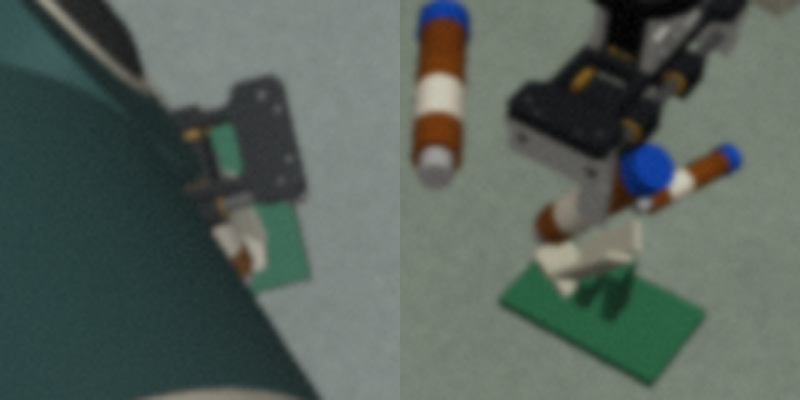

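It's still at about 50°, so the foot slipped off the stop. New plan: carry the rod to the far side of the rest, then push its lower end back against the trough's open upper end so the rod turns upright in the pads. I'm lifting and moving out along the rest's +x.

```bash
python3 -m jog '[[[0,0,0.5],0,-1],[[0,0,0.5],0,-1],[[0,0,0.5],0,-1],[[0,0,0.5],0,-1],[[0.5,0.13,0],0,-1],[[0.5,0.13,0],0,-1],[[0.5,0.13,0],0,-1],[[0.5,0.13,0],0,-1],[[0.5,0.13,0],0,-1],[[0.5,0.13,0],0,-1],[[0.4,0.1,0],0,-1],[[0,0,0],0,-1]]' 4
cat > rod.py <<'E'
import sys
from workcell import *
from h import *
from scipy.optimize import least_squares
np.set_printoptions(precision=4,suppress=True)
n=sys.argv[1]; s=sense();g=s['position'];print(np.round(s['contact_force'],2),s['gripper_width']*94,np.round(g,4),s['time'])
ims=[];A=[];B=[]
for cam in sys.argv[2:] or ("scene",):
    c=camera(cam); np.savez(f"{n}_{cam}.npz",**c); P=cloud(c); im=c["image"]
    hsv=cv2.cvtColor(im,cv2.COLOR_RGB2HSV);H,S,V=[hsv[...,i].astype(int) for i in range(3)]
    near=(np.linalg.norm(P[...,:2]-g[:2],axis=-1)<.14)&(P[...,2]>.045)&(P[...,2]<.26)
    am=near&((H<15)|(H>172))&(S>110)&(V>40); bl=near&(H>105)&(H<128)&(S>150)&(V>60)
    er=lambda m:cv2.erode(m.astype(np.uint8),np.ones((3,3)))>0
    a=P[er(am)];A.append(a);b=P[er(bl)];B.append(b); print(cam,"amber",len(a),"cap",len(b))
    u,v=proj(c,g); u=int(np.clip(u,75,437));v=int(np.clip(v,75,309))
    ims.append(cv2.resize(im[v-75:v+75,u-75:u+75,::-1],(600 if len(sys.argv)<4 else 400,)*2,interpolation=2))
cv2.imwrite(f"pics/{n}.png",cv2.hconcat(ims))
A=np.vstack(A);B=np.vstack(B)
c0=g+[0,0,.019]
def D(p): return np.array([p[2],p[3],1])/np.sqrt(1+p[2]**2+p[3]**2)
def res(p):
    a=np.array([p[0],p[1],c0[2]]);d=D(p)
    def r(q,R):
        w=q-a; return np.linalg.norm(w-np.outer(w@d,d),axis=1)-R
    t=B-a; side=r(B,.016); side=np.where(side<-.004,0,side)
    return np.r_[r(A,.0145),.5*side,((a[:2]-c0[:2])*5)]
best=None
for t in(.8,.4,0.05):
    r=least_squares(res,[c0[0],c0[1],t*.97,t*.25],loss='soft_l1',f_scale=.002,x_scale=[.01,.01,.1,.1])
    if best is None or r.cost<best.cost: best=r
p=best.x;d=D(p);a=np.array([p[0],p[1],c0[2]])
tt=np.percentile((B-a)@d,98); foot=a+d*(tt-.135)
print("axis",d,"elev",np.degrees(np.arcsin(d[2])),"lean x,y deg",np.degrees(np.arctan2(d[:2],d[2])),"grip s",.135-tt,"at grip",a,"foot",foot,"cost",best.cost)
E
python3 rod.py g3
```

```text
time: 8.7
position: [0.6063, 0.2551, 0.1655]
ee_rot: [-180.0, 0.0, -75.5]
contact_force: [-1.0, -0.0, -0.8]
gripper_width: 0.306
[-0.96 -0.02 -0.85] 28.780332975000476 [0.6063 0.2551 0.1655] 8.7
scene amber 31 cap 120
axis [0.4936 0.1258 0.8606] elev 59.38079956823685 lean x,y deg [29.8353  8.3143] grip s 0.0858652934280477 at grip [0.6064 0.2548 0.1845] foot [0.564  0.244  0.1106] cost 4.740731755141903e-05
```

View pics/g3.png

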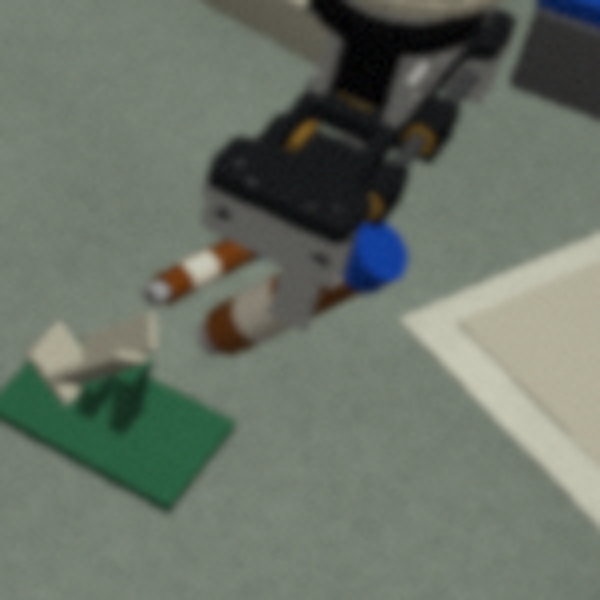

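The rod now leans 30° and is gripped about 86 mm from the foot. I'll lower it and push back towards the trough's end.

```bash
python3 -m jog '[[[0,0,-0.5],0,-1],[[0,0,-0.5],0,-1],[[0,0,-0.25],0,-1],[[-0.3,-0.077,0],0,-1],[[-0.3,-0.077,0],0,-1],[[-0.2,-0.05,0],0,-1],[[-0.2,-0.05,0],0,-1],[[-0.2,-0.05,0],0,-1],[[-0.2,-0.05,0],0,-1],[[-0.2,-0.05,0],0,-1],[[0,0,0],0,-1]]' 3; python3 rod.py g4
```

```text
time: 9.85
position: [0.5566, 0.2427, 0.1276]
ee_rot: [180.0, -0.0, -75.4]
contact_force: [1.5, 1.0, 1.9]
gripper_width: 0.31
[1.51 0.97 1.94] 29.11445460669914 [0.5566 0.2427 0.1276] 9.85
scene amber 66 cap 139
axis [0.3814 0.0866 0.9204] elev 66.97872614048147 lean x,y deg [22.5078  5.373 ] grip s 0.0786832627018037 at grip [0.5655 0.2435 0.1466] foot [0.5355 0.2367 0.0742] cost 0.0001793722207394456
```

View pics/g4.png

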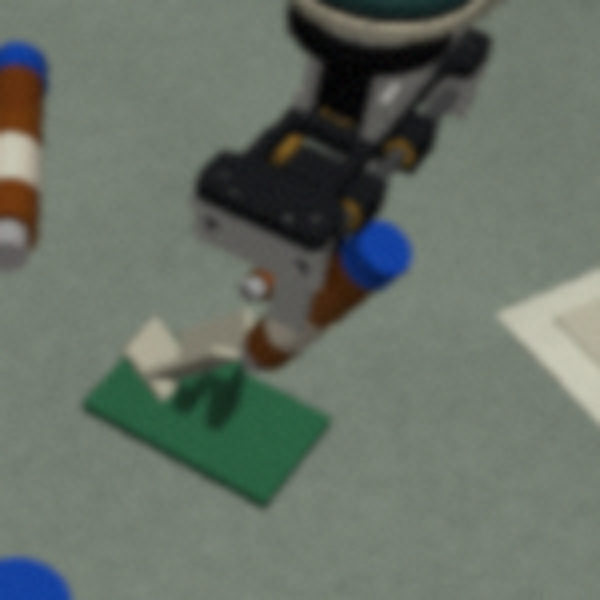

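The foot sits on the trough's slanted end face and is being pushed up and forward in the pads, so this contact is too high. I'll back off, drop 25 mm so the trough edge bears on the body's flank, and push again.

```bash
python3 -m jog '[[[0.4,0.1,0],0,-1],[[0,0,-0.42],0,-1],[[0,0,-0.41],0,-1],[[0,0,0],0,-1],[[-0.2,-0.05,0],0,-1],[[-0.2,-0.05,0],0,-1],[[-0.2,-0.05,0],0,-1],[[-0.1,-0.025,0],0,-1],[[-0.1,-0.025,0],0,-1],[[-0.1,-0.025,0],0,-1],[[-0.1,-0.025,0],0,-1],[[0,0,0],0,-1]]' 4; python3 rod.py g5
```

```text
time: 11.1
position: [0.5393, 0.2383, 0.1027]
ee_rot: [-180.0, -0.0, -75.5]
contact_force: [1.9, -0.4, -0.8]
gripper_width: 0.305
[ 1.9  -0.39 -0.8 ] 28.66444681580832 [0.5393 0.2383 0.1027] 11.1
scene amber 50 cap 51
axis [0.1182 0.0272 0.9926] elev 83.03403283353296 lean x,y deg [6.7902 1.5697] grip s 0.07896182047973554 at grip [0.547  0.2382 0.1217] foot [0.5377 0.2361 0.0433] cost 0.00011694101311424818
```

View pics/g5.png

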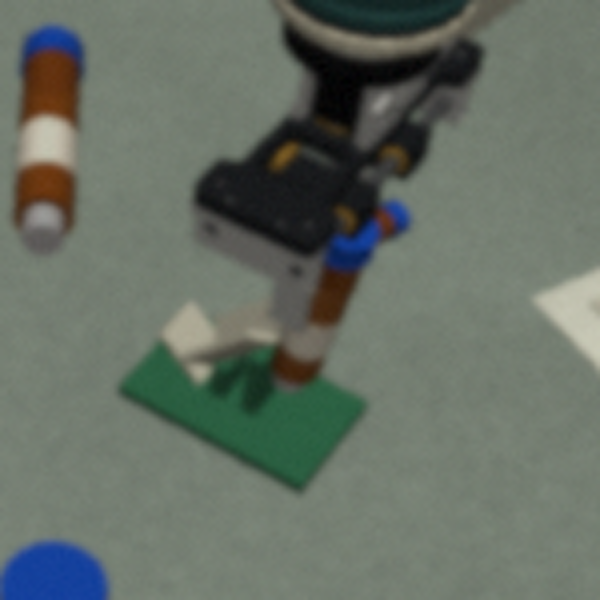

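That works: the lean is down to 7°. One more small push, then back off and measure.

```bash
python3 -m jog '[[[-0.1,-0.025,0],0,-1],[[-0.1,-0.025,0],0,-1],[[0,0,0],0,-1],[[0.3,0.075,0],0,-1],[[0.4,0.1,0],0,-1],[[0.4,0.1,0],0,-1],[[0.4,0.1,0],0,-1],[[0,0,0],0,-1]]' 5; python3 rod.py g6 scene top
```

```text
time: 11.95
position: [0.5796, 0.2483, 0.1022]
ee_rot: [-180.0, 0.0, -75.5]
contact_force: [0.7, 0.3, -0.9]
gripper_width: 0.297
[ 0.69  0.3  -0.85] 27.919416589691235 [0.5796 0.2483 0.1022] 11.95
scene amber 59 cap 37
top amber 0 cap 0
axis [0.0436 0.0034 0.999 ] elev 87.49152154754631 lean x,y deg [2.5007 0.1972] grip s 0.08027903831707293 at grip [0.5908 0.2483 0.1212] foot [0.5873 0.2481 0.041 ] cost 0.00014996854909982155
```

View pics/g6.png

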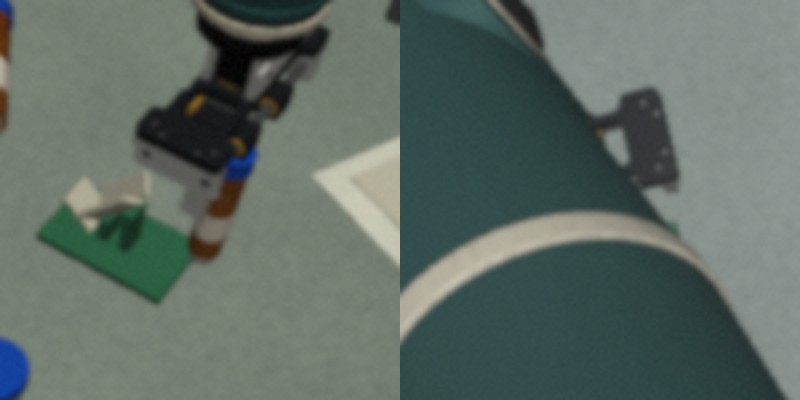

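It's nearly upright (2.5°), but the fit puts the rod about 11 mm off the pads' middle and the opening reads 27.9 mm, so it's gripped near the pad edge. I'll stand it on the clear table just beyond the rest and regrip it properly.

```bash
python3 -m jog '[[[0.35,0.09,-0.2],0,-1],[[0,0,-0.3],0,-1],[[0,0,-0.3],0,-1],[[0,0,-0.2],0,-1],[[0,0,-0.15],0,-1],[[0,0,-0.05],0,-1],[[0,0,0],0,-1]]'; python3 -m jog '[[[0,0,-0.05],0,-1],[[0,0,0],0,-1]]';python3 -m jog '[[[0,0,-0.05],0,-1],[[0,0,0],0,-1]]'
```

```text
time: 12.75
position: [0.5887, 0.2508, 0.0664]
ee_rot: [180.0, 0.0, -75.4]
contact_force: [0.4, 1.0, -0.6]
gripper_width: 0.297
time: 12.95
position: [0.5888, 0.2508, 0.0651]
ee_rot: [-180.0, 0.0, -75.5]
contact_force: [0.4, -0.4, -0.4]
gripper_width: 0.295
time: 13.15
position: [0.5887, 0.2508, 0.0635]
ee_rot: [180.0, 0.0, -75.5]
contact_force: [-0.9, -0.9, -1.2]
gripper_width: 0.293
```

```bash
python3 -m jog '[[[0,0,-0.06],0,-1],[[0,0,-0.06],0,-1]]' 4;python3 -m jog '[[[0,0,-0.05],0,-1],[[0,0,0],0,-1]]'
```

```text
time: 13.35
position: [0.589, 0.251, 0.0602]
ee_rot: [-180.0, 0.0, -75.5]
contact_force: [-0.1, 0.1, 5.2]
gripper_width: 0.279
time: 13.55
position: [0.5887, 0.2508, 0.0583]
ee_rot: [180.0, 0.0, -75.5]
contact_force: [-0.1, 0.0, 0.2]
gripper_width: 0.107
```

```bash
python3 rod.py g7 scene wrist 2>&1 | head -5; python3 - <<'E'
from h import *
c=np.load("g7_wrist.npz");cv2.imwrite("pics/g7w.png",c["image"][:,:,::-1])
E
```

```text
[-0.1   0.03  0.15] 10.06891780893137 [0.5887 0.2508 0.0583] 13.55
scene amber 77 cap 121
wrist amber 0 cap 4932
axis [0.4976 0.1237 0.8585] elev 59.15153552774628 lean x,y deg [30.0972  8.2019] grip s 0.07084157211888534 at grip [0.6139 0.2563 0.0773] foot [0.5787 0.2476 0.0164] cost 0.0017259019320979522
```

View pics/g7.png

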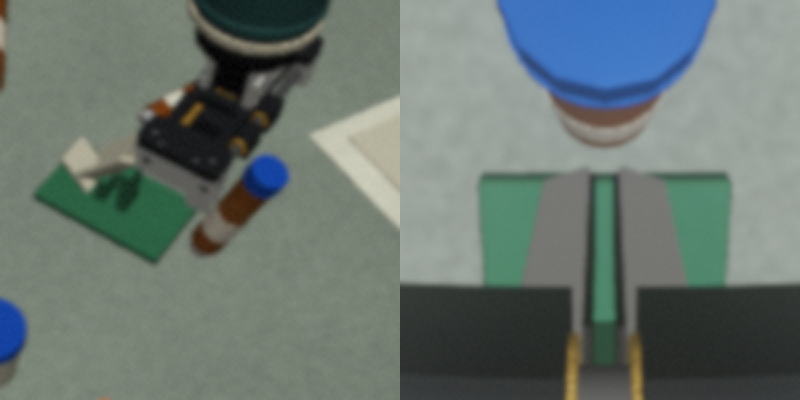

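View pics/g7w.png

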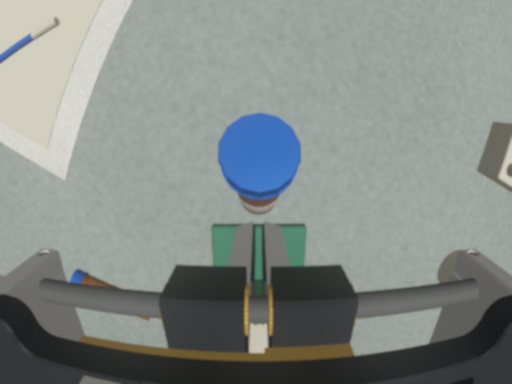

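The rod slipped out of the pad edge and is toppling away from the hand, at about 30° in this frame. It can't be caught, so I'll raise the hand, open it, and see where the rod comes to rest.

```bash
python3 -m jog '[[[0,0,1],0,1],[[0,0,1],0,1],[[0,0,1],0,1],[[0,0,1],0,1],[[0,0,0],0,1],[[0,0,0],0,1],[[0,0,0],0,1]]'; python3 rod.py g8 scene wrist 2>&1 | head -5; python3 - <<'E'
from h import *
c=np.load("g8_wrist.npz");cv2.imwrite("pics/g8w.png",c["image"][:,:,::-1])
c=np.load("g8_scene.npz");cv2.imwrite("pics/g8s.png",c["image"][:,:,::-1])
E
```

```text
time: 14.35
position: [0.5883, 0.2505, 0.1773]
ee_rot: [179.9, -0.0, -75.5]
contact_force: [-0.8, -0.3, -1.0]
gripper_width: 0.573
[-0.8  -0.28 -0.96] 53.84978607640132 [0.5883 0.2505 0.1773] 14.35
scene amber 0 cap 0
wrist amber 0 cap 0
Traceback (most recent call last):
  File "rod.py", line 32, in <module>
```

View pics/g8s.png

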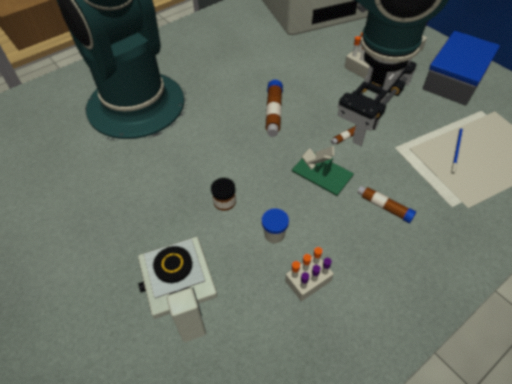

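View pics/g8w.png

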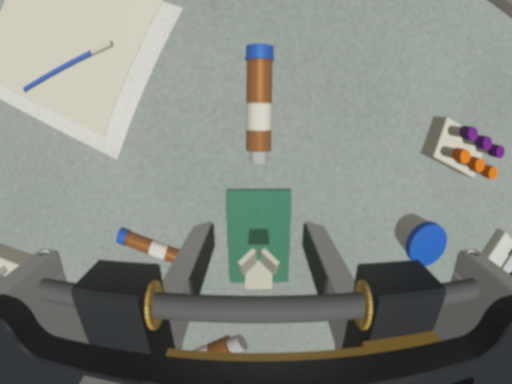

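The rod lies on the table in line with the hand. In the scene view its foot is at about (362,190) and its cap at (410,215). I'll measure it now.

```bash
python3 - <<'E'
from h import *
from workcell import *
np.set_printoptions(precision=4,suppress=True)
c=camera("scene");P=cloud(c);im=c["image"]
hsv=cv2.cvtColor(im,cv2.COLOR_RGB2HSV);H,S,V=[hsv[...,i].astype(int) for i in range(3)]
k=np.zeros(H.shape,bool);k[175:230,350:425]=1
m=k&(P[...,2]>.008)
Q=P[m];print(len(Q),Q[:,2].max())
top=Q[Q[:,2]>.02]
w,vv=np.linalg.eigh(np.cov(top[:,:2].T));d=vv[:,1]*np.sign(vv[0,1]);ctr=top[:,:2].mean(0)
t=(Q[:,:2]-ctr)@d
print("dir",d,np.degrees(np.arctan2(d[1],d[0])),"ends",ctr+d*np.percentile(t,1),ctr+d*np.percentile(t,99),np.ptp(t))
am=k&((H<15)|(H>172))&(S>110)&(V>40);bl=k&(H>105)&(H<128)&(S>150)
print("amber med",np.median(P[am],0),"blue med",np.median(P[bl],0), "body top z",np.percentile(P[am][:,2],90))
# px-based: mask edges rays at z=.0145
n=(am|bl|(k&(P[...,2]>.012)));ys,xs=np.nonzero(n)
for q in [(362,190),(410,215)]: print(ray(c,q,.0145))
r=cv2.minAreaRect(np.argwhere(n)[:,::-1].astype(np.float32));print(r)
b=cv2.boxPoints(r)
print([ray(c,x,.0145) for x in b])
E
```

```text
794 0.8141724786511855
dir [ 0.4254 -0.905 ] -64.82285378759639 ends [0.6736 0.2874] [ 0.9512 -0.3031] 0.6856116271544611
amber med [0.6941 0.2667 0.0266] blue med [0.7359 0.2767 0.0285] body top z 0.030392628855139135
[0.6177 0.2581 0.0145]
[0.7336 0.2894 0.0145]
((387.0921936035156, 198.96743774414062), (50.485843658447266, 64.47018432617188), 84.5596694946289)
[array([0.5765, 0.2697, 0.0145]), array([0.6608, 0.4037, 0.0145]), array([0.76  , 0.2966, 0.0145]), array([0.6819, 0.1746, 0.0145])]
```

```bash
python3 -m jog '[[[0.81,0.21,-0.5],0,1],[[0.81,0.21,-0.5],0,1],[[0.81,0.21,-0.5],0,1],[[0.81,0.21,-0.5],0,1],[[0.81,0.21,-0.5],0,1],[[0,0,-0.7],0,1],[[0,0,-0.7],0,1],[[0,0,0],0,1]]'; python3 - <<'E'
from h import *
from workcell import *
s=sense();print(s['position'],s['ee_rot'])
c=camera("wrist");cv2.imwrite("pics/h_w.png",c["image"][:,:,::-1])
c=camera("scene");cv2.imwrite("pics/h_s.png",cv2.resize(c["image"][120:240,310:460,::-1],(750,600)))
E
```

```text
time: 15.3
position: [0.7084, 0.2816, 0.0574]
ee_rot: [179.7, -0.0, -75.4]
contact_force: [-0.2, 0.1, -0.0]
gripper_width: 1.0
[0.70842482 0.28155554 0.05738271] [ 1.79683914e+02 -3.42944200e-02 -7.54354560e+01]
```

View pics/h_w.png

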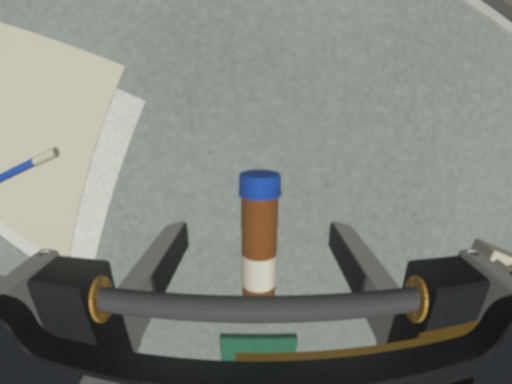

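View pics/h_s.png

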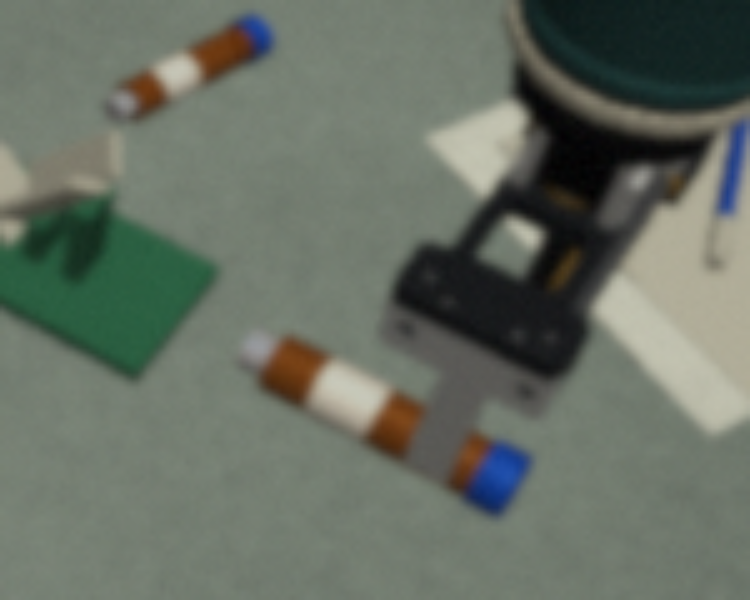

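```bash
python3 - <<'E'
from h import *
from workcell import *
np.set_printoptions(precision=4,suppress=True)
s=sense()['position']
c=camera("wrist");K=c["intrinsics"]
def fr(uv,h):
    p=np.array([(uv[0]-K[0,2])/K[0,0],(uv[1]-K[1,2])/K[1,1]]);r=np.hypot(*p)
    d=np.r_[p/r*np.sin(r),np.cos(r)]@c["R"];o=-c["t"]@c["R"];return o+d*(h-o[2])/d[2]
for uv,h in(((260,171),.03),((260,199),.03),((259,258),.029),((259,292),.029)):
    X=fr(uv,h);w=X[:2]-s[:2];print(uv,X,"along",w@[.968,.25],"across",w@[-.25,.968])
c=camera("scene")
p=c["intrinsics"]@(c["R"]@np.r_[s[:2],.0145]+c["t"]);q=p[:2]/p[2];print("grip axis px",q,((q-[310,120])*5))
E
```

```text
(260, 171) [0.7453 0.2897 0.03  ] along 0.03593631680481287 across -0.0017743441325889855
(260, 199) [0.7249 0.2843 0.03  ] along 0.014939815847718424 across -0.0018373670253003737
(259, 258) [0.677  0.2726 0.029 ] along -0.034363742600701054 across -0.0012237720324803046
(259, 292) [0.6452 0.2643 0.029 ] along -0.0672741900871714 across -0.0013138342209877973
grip axis px [399.704  209.8961] [448.5201 449.4804]
```

The grip sits at about s = 100 mm on the rod and is 1.5 mm off across. I'll shift back 5 mm, descend and close.

```bash
python3 -m jog '[[[-0.16,-0.08,-0.6],0,1],[[0,0,-0.6],0,1],[[0,0,-0.55],0,1],[[0,0,0],0,-1],[[0,0,0],0,-1],[[0,0,0],0,-1],[[0,0,0],0,-1],[[0,0,0],0,-1],[[0,0,0],0,-1],[[0,0,0],0,-1],[[0,0,0],0,-1],[[0,0,0],0,-1],[[0,0,0],0,-1],[[0,0,0],0,-1],[[0,0,0],0,-1]]' 4
```

```text
time: 17.0
position: [0.7055, 0.2799, 0.0089]
ee_rot: [180.0, 0.0, -75.5]
contact_force: [0.8, 0.8, 1.4]
gripper_width: 0.308
```

```bash
python3 -m jog '[[[0,0,0],0,-0.2],[[0,0,0],0,-0.2],[[0,0,-0.18],0,-0.2],[[0,0,0],0,-1],[[0,0,0],0,-1],[[0,0,0],0,-1],[[0,0,0],0,-1],[[0,0,0],0,-1]]' 3
```

```text
time: 17.8
position: [0.7055, 0.2799, 0.0036]
ee_rot: [-180.0, 0.0, -75.5]
contact_force: [-0.5, 0.2, -0.7]
gripper_width: 0.312
```

```bash
python3 -m jog '[[[-0.05,-0.01,0.45],0,-1],[[-0.12,-0.03,0.42],0,-1],[[-0.2,-0.05,0.36],0,-1],[[-0.25,-0.065,0.3],0,-1],[[-0.28,-0.07,0.25],0,-1],[[0,0,0.4],0,-1],[[0,0,0.4],0,-1],[[0,0,0.4],0,-1],[[0,0,0.4],0,-1],[[0,0,0],0,-1]]' 3; python3 rod.py i1
```

```text
time: 18.8
position: [0.6793, 0.2737, 0.1071]
ee_rot: [-179.9, 0.0, -75.5]
contact_force: [0.1, -0.3, -0.1]
gripper_width: 0.306
[ 0.14 -0.34 -0.13] 28.73753440021995 [0.6793 0.2737 0.1071] 18.8
scene amber 46 cap 7
axis [0.4871 0.144  0.8614] elev 59.47305369018054 lean x,y deg [29.487   9.4929] grip s 0.10481945048756564 at grip [0.6796 0.2743 0.1261] foot [0.6286 0.2592 0.0358] cost 5.625797970492724e-05
```

View pics/i1.png

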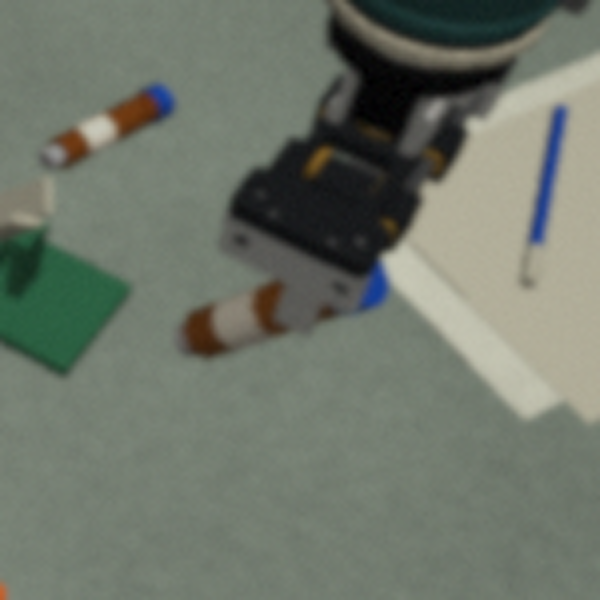

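It hangs at a 30° lean with its foot 36 mm up, centred in the pads this time. Now I'll push its flank against the trough's end.

```bash
python3 -m jog '[[[-0.5,-0.129,0],0,-1],[[-0.7,-0.181,0],0,-1],[[-0.7,-0.181,0],0,-1],[[-0.7,-0.181,0],0,-1],[[-0.5,-0.129,0],0,-1],[[-0.2,-0.05,0],0,-1],[[-0.2,-0.05,0],0,-1],[[-0.2,-0.05,0],0,-1],[[-0.15,-0.04,0],0,-1],[[-0.15,-0.04,0],0,-1],[[-0.1,-0.026,0],0,-1],[[-0.1,-0.026,0],0,-1],[[-0.1,-0.026,0],0,-1],[[0,0,0],0,-1]]' 4; python3 rod.py i2
```

```text
time: 20.25
position: [0.5491, 0.2398, 0.1049]
ee_rot: [180.0, -0.0, -75.4]
contact_force: [1.0, 0.0, -1.2]
gripper_width: 0.306
[ 0.98  0.01 -1.24] 28.79762802225417 [0.5491 0.2398 0.1049] 20.25
scene amber 14 cap 86
axis [0.1567 0.0302 0.9872] elev 80.81768385461388 lean x,y deg [9.0194 1.7508] grip s 0.10495390257448675 at grip [0.5559 0.2394 0.1239] foot [0.5395 0.2363 0.0203] cost 0.00010461756625914703
```

View pics/i2.png

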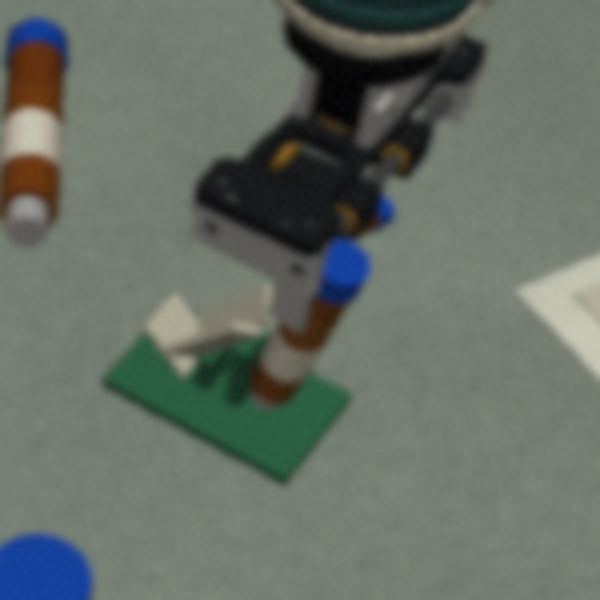

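The lean is 9°. One more push, then I'll measure again clear of the trough.

```bash
python3 -m jog '[[[-0.1,-0.026,0],0,-1],[[-0.1,-0.026,0],0,-1],[[0,0,0],0,-1],[[0.2,0.052,0],0,-1],[[0.2,0.052,0],0,-1],[[0.2,0.052,0],0,-1],[[0,0,0],0,-1]]' 4; python3 rod.py i3 scene wrist | tail -1; python3 rod.py i3
```

```text
time: 21.0
position: [0.5623, 0.2432, 0.1047]
ee_rot: [-180.0, 0.0, -75.5]
contact_force: [-0.8, -0.1, -1.2]
gripper_width: 0.304
axis [0.0956 0.0835 0.9919] elev 82.70690767682548 lean x,y deg [5.504  4.8144] grip s 0.10568566263676105 at grip [0.5703 0.2435 0.1237] foot [0.5602 0.2347 0.0189] cost 0.0008231870536097741
[ 0.48  0.43 -1.22] 28.259408283988165 [0.5615 0.2431 0.1047] 21.1
scene amber 42 cap 78
axis [ 0.0497 -0.0551  0.9972] elev 85.74225145834369 lean x,y deg [ 2.8546 -3.1642] grip s 0.10612707384108286 at grip [0.5706 0.2427 0.1237] foot [0.5653 0.2486 0.0179] cost 0.00013104190048251124
```

```bash
 python3 - <<'E'
from h import *
c=np.load("i3_wrist.npz");a=c["image"][:,:,::-1]
b=cv2.imread("pics/i3.png");cv2.imwrite("pics/i3c.png",cv2.hconcat([cv2.resize(a,(448,336)),cv2.resize(b,(336,336))]))
E
```

```text
(no output)
```

View pics/i3c.png

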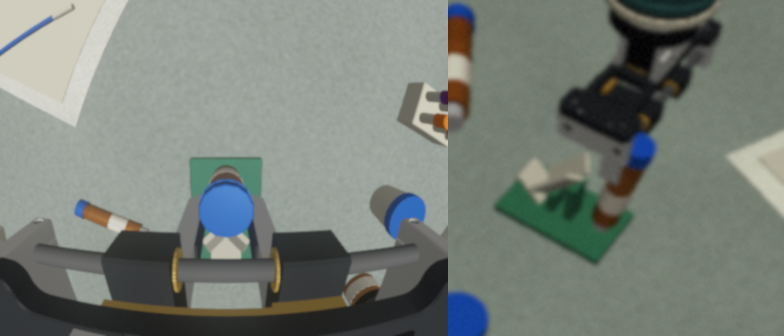

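The lean is small, but the rod has again been pushed about 9 mm towards the pad edge. I'll stand it on the rest's flat green plate right away, then open and regrip it centred.

```bash
python3 -m jog '[[[-0.22,-0.057,0],0,-1],[[-0.2,-0.052,-0.1],0,-1],[[0,0,-0.08],0,-1],[[0,0,0],0,-1]]' 3;python3 -m jog '[[[0,0,-0.04],0,-1],[[0,0,0],0,-1]]';
```

```text
time: 21.55
position: [0.5485, 0.2395, 0.0993]
ee_rot: [180.0, -0.0, -75.5]
contact_force: [-0.9, 0.2, -1.9]
gripper_width: 0.305
time: 21.75
position: [0.5491, 0.2398, 0.0984]
ee_rot: [-180.0, 0.0, -75.5]
contact_force: [0.4, -0.4, 0.8]
gripper_width: 0.305
```

```bash
python3 -m jog '[[[0,0,-0.03],0,-1],[[0,0,0],0,-1]]';python3 rod.py i4 scene wrist|head -1; python3 rod.py i4;  python3 - <<'E'
from h import *
c=np.load("i4_wrist.npz");a=c["image"][:,:,::-1]
b=cv2.imread("pics/i4.png");cv2.imwrite("pics/i4c.png",cv2.hconcat([cv2.resize(a,(448,336)),cv2.resize(b,(336,336))]))
E
```

```text
time: 21.95
position: [0.5491, 0.2399, 0.0976]
ee_rot: [-180.0, 0.0, -75.5]
contact_force: [0.5, 0.1, 3.3]
gripper_width: 0.301
[0.49 0.1  3.3 ] 28.326730337452066 [0.5491 0.2399 0.0976] 21.95
[ 0.16 -0.08  4.33] 28.628505055599025 [0.549  0.2398 0.0976] 22.05
scene amber 34 cap 92
axis [0.0752 0.0069 0.9971] elev 85.67119528770262 lean x,y deg [4.3106 0.3977] grip s 0.10471728451412976 at grip [0.5585 0.2397 0.1166] foot [0.5506 0.239  0.0122] cost 0.00013115575573031875
```

View pics/i4c.png

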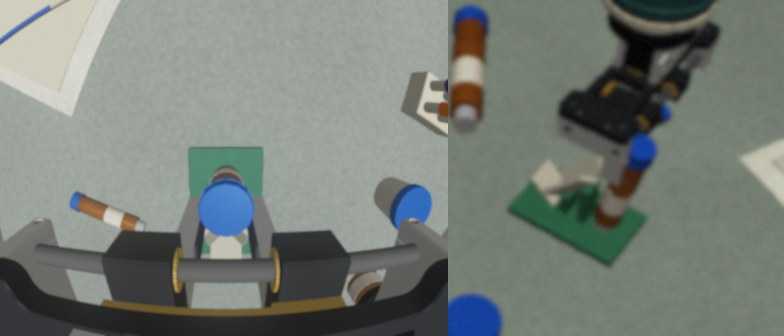

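```bash
python3 -m jog '[[[-0.08,-0.021,0],0,-1],[[-0.08,-0.021,0],0,-1],[[0,0,0],0,-1]]' 3;python3 rod.py i5
```

```text
time: 22.4
position: [0.5436, 0.2384, 0.0974]
ee_rot: [180.0, -0.0, -75.4]
contact_force: [-0.1, 1.0, 2.4]
gripper_width: 0.298
[-0.11  1.04  2.43] 28.05452794575107 [0.5436 0.2384 0.0974] 22.4
scene amber 52 cap 93
axis [ 0.0312 -0.0484  0.9983] elev 86.69671919744516 lean x,y deg [ 1.7916 -2.777 ] grip s 0.10444352964535544 at grip [0.5539 0.2382 0.1164] foot [0.5506 0.2432 0.0121] cost 0.00015197402828588162
```

Lean is about 2° with the foot bearing on the plate. I'm opening now.

```bash
python3 -m jog '[[[0,0,0],0,0.1],[[0,0,0],0,0.1],[[0,0,0],0,0.1],[[0,0,0],0,0.1]]';python3 rod.py i6
```

```text
time: 22.85
position: [0.544, 0.2384, 0.0973]
ee_rot: [180.0, 0.0, -75.5]
contact_force: [0.6, 0.2, 0.1]
gripper_width: 0.547
[0.6  0.16 0.08] 51.37855184729101 [0.544  0.2384 0.0973] 22.85
scene amber 27 cap 7
axis [-0.0288 -0.0261  0.9992] elev 87.77379231244062 lean x,y deg [-1.6483 -1.4972] grip s 0.1053858945510053 at grip [0.5438 0.2384 0.1163] foot [0.5468 0.2412 0.011 ] cost 7.849218659503228e-06
```

View pics/i6.png

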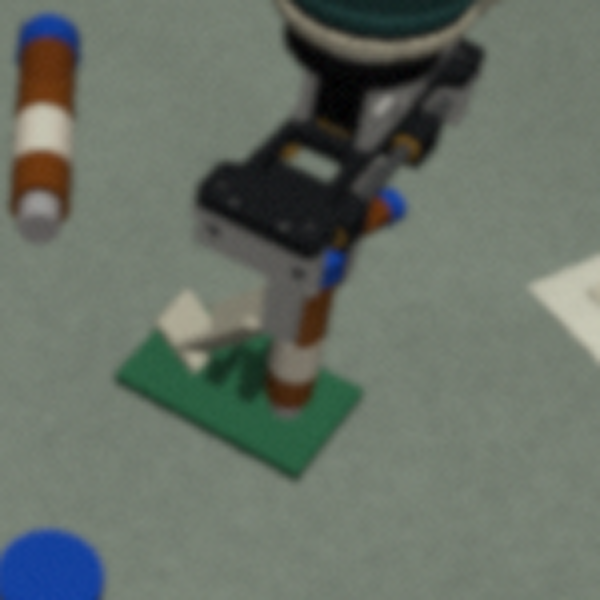

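```bash
cat > up.py <<'E'
import sys
from workcell import *
from h import *
from scipy.optimize import least_squares
np.set_printoptions(precision=4,suppress=True)
# upright cylinder: points between zlo,zhi near guess
x0,y0,zlo,zhi=map(float,sys.argv[1:5])
for cam in sys.argv[5:]:
    c=camera(cam);P=cloud(c);hsv=cv2.cvtColor(c["image"],cv2.COLOR_RGB2HSV);H,S,V=[hsv[...,i].astype(int) for i in range(3)]
    m=(np.hypot(P[...,0]-x0,P[...,1]-y0)<.03)&(P[...,2]>zlo)&(P[...,2]<zhi)&((((H<15)|(H>172))&(S>110)))
    m=cv2.erode(m.astype(np.uint8),np.ones((2,2)))>0
    Q=P[m]; r=least_squares(lambda p:np.hypot(Q[:,0]-p[0],Q[:,1]-p[1])-.0145,[x0,y0],loss='soft_l1',f_scale=.001)
    print(cam,len(Q),"axis",r.x,np.std(r.fun), "lean-free fit")
E
python3 up.py .549 .240 .02 .15 scene; python3 -c "
from h import *
g=np.array([.5440,.2384])
"
```

```text
scene 74 axis [0.5443 0.2381] 0.001067660829534945 lean-free fit
```

```bash
python3 - <<'E'
from h import *
from workcell import *
np.set_printoptions(precision=4,suppress=True)
s=sense()['position']
c=camera("wrist");K=c["intrinsics"];im=c["image"];cv2.imwrite("pics/j_w.png",im[:,:,::-1])
hsv=cv2.cvtColor(im,cv2.COLOR_RGB2HSV);H,S,V=[hsv[...,i].astype(int) for i in range(3)]
bl=((H>100)&(H<128)&(S>130)).astype(np.uint8)
k,L,st,ce=cv2.connectedComponentsWithStats(bl)
o=-c["t"]@c["R"];print("cam",o)
def fr(uv,h):
    p=np.array([(uv[0]-K[0,2])/K[0,0],(uv[1]-K[1,2])/K[1,1]]);r=np.hypot(*p)
    d=np.r_[p/r*np.sin(r),np.cos(r)]@c["R"];return o+d*(h-o[2])/d[2]
for i in range(1,k):
    if st[i,4]>150:
        cn,_=cv2.findContours((L==i).astype(np.uint8),cv2.RETR_EXTERNAL,2);e=cv2.fitEllipse(cn[0])
        print(st[i],e,fr(e[0],.145))
        q=np.array([fr(p[0],.145)[:2] for p in cn[0]]);print(cv2.minEnclosingCircle(q.astype(np.float32)))
P=c["range_z"];print(P[220:260:10,250:270:10])
E
python3 rod.py j scene
```

```text
cam [0.6177 0.2571 0.2767]
[ 448  206   46   51 1692] ((470.9080810546875, 230.92666625976562), (41.911224365234375, 52.424068450927734), 40.9634895324707) [0.5927 0.1219 0.145 ]
((0.5911723375320435, 0.12009916454553604), 0.019882526248693466)
[ 230  227   62   65 3234] ((260.4812316894531, 259.5876159667969), (62.32346725463867, 64.74268341064453), 170.77618408203125) [0.5507 0.2385 0.145 ]
((0.5499083995819092, 0.23853693902492523), 0.018388520926237106)
[[0.1752 0.1725]
 [0.1557 0.1541]
 [0.1432 0.1427]
 [0.1427 0.1437]]
[-0.3   0.99 -0.03] 51.74262970596985 [0.544  0.2385 0.0974] 23.0
scene amber 31 cap 10
axis [0.0042 0.1619 0.9868] elev 80.68060680911783 lean x,y deg [0.2426 9.3163] grip s 0.1061031501250725 at grip [0.5445 0.2383 0.1164] foot [0.544  0.2211 0.0117] cost 2.3092971486637814e-05
```

View pics/j_w.png

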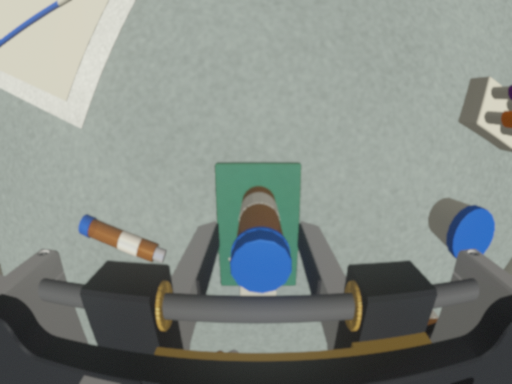

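The rod stands by itself on the plate. The fresh fits put its axis at x ≈ 0.544–0.5475, only about 3 mm ahead of the hand. I'll recentre, go 11 mm lower, grip firmly and lift.

```bash
python3 -m jog '[[[0.08,0.02,-0.18],0,0.1],[[0,0,-0.18],0,0.1],[[0,0,0],0,0.1],[[0,0,0],0,-1],[[0,0,0],0,-1],[[0,0,0],0,-1],[[0,0,0],0,-1],[[0,0,0],0,-1],[[0,0,0],0,-1],[[0,0,0],0,-1],[[0,0,0],0,-1]]' 12; python3 -m jog '[[[0,0,0],0,-1],[[0,0,0.1],0,-1],[[0,0,0.3],0,-1],[[0,0,0.6],0,-1],[[0,0,0.8],0,-1],[[0,0,0.8],0,-1],[[0,0,0.8],0,-1],[[0,0,0],0,-1]]'; python3 rod.py j2 scene
```

```text
time: 24.15
position: [0.5465, 0.2391, 0.0867]
ee_rot: [-180.0, 0.0, -75.5]
contact_force: [-0.2, 0.5, 1.6]
gripper_width: 0.336
time: 24.95
position: [0.5476, 0.2399, 0.1923]
ee_rot: [-179.7, 0.0, -75.5]
contact_force: [0.0, 0.3, -1.3]
gripper_width: 0.339
[ 0.01  0.28 -1.32] 31.894628137125807 [0.5476 0.2399 0.1923] 24.95
scene amber 50 cap 11
axis [0.0077 0.0139 0.9999] elev 89.08827886385451 lean x,y deg [0.4439 0.7964] grip s 0.0946098272129111 at grip [0.5474 0.2398 0.2113] foot [0.5467 0.2385 0.1167] cost 2.1284708474948766e-05
```

View pics/j2.png

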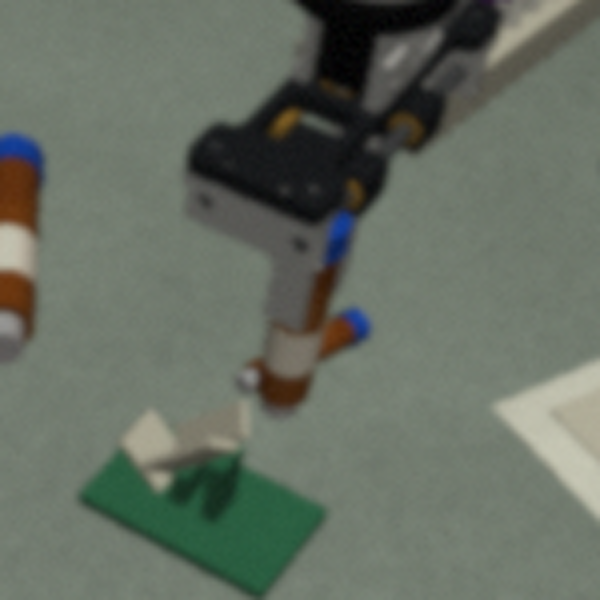

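The rod is held upright, leaning less than 1°, with its foot at z ≈ 0.117. I'm carrying it over to the reader.

```bash
python3 -m jog '[[[-0.04,-0.3,0],0,-1],[[-0.04,-0.6,0],0,-1],[[-0.04,-0.9,0],0,-1],[[-0.04,-1,0],0,-1],[[-0.04,-1,0],0,-1],[[-0.04,-1,0],0,-1],[[-0.04,-1,0],0,-1],[[-0.04,-1,0],0,-1],[[-0.04,-1,0],0,-1],[[-0.04,-1,0],0,-1],[[-0.04,-1,0],0,-1],[[-0.04,-1,0],0,-1],[[-0.04,-1,0],0,-1],[[-0.04,-1,0],0,-1],[[-0.04,-0.9,0],0,-1],[[-0.03,-0.6,0],0,-1],[[0,-0.25,0],0,-1],[[0,0,0],0,-1],[[0,0,0],0,-1]]'; python3 rod.py k scene; python3 up.py .5285 -.1965 .13 .2 scene
```

```text
time: 26.9
position: [0.5274, -0.1964, 0.1883]
ee_rot: [180.0, 0.0, -75.4]
contact_force: [-0.6, -0.2, -0.9]
gripper_width: 0.337
[-0.57 -0.21 -0.9 ] 31.70069195518663 [ 0.5274 -0.1964  0.1883] 26.9
scene amber 127 cap 139
axis [ 0.0047 -0.0004  1.    ] elev 89.72836640974771 lean x,y deg [ 0.2705 -0.0251] grip s 0.09407281493491954 at grip [ 0.5265 -0.1968  0.2073] foot [ 0.5261 -0.1968  0.1132] cost 5.8162754957385124e-05
scene 83 axis [ 0.5264 -0.1971] 0.0006620842761437622 lean-free fit
```

View pics/k.png

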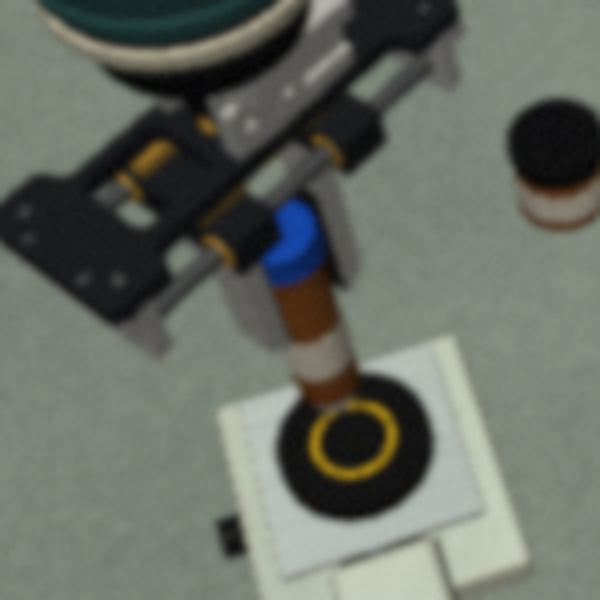

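The rod is straight over the ring, offset only about −3 mm in x. I'll correct that, lower it, then feel for the pad.

```bash
python3 -m jog '[[[0.04,0,-0.3],0,-1],[[0.04,0.01,-0.4],0,-1],[[0,0,-0.3],0,-1],[[0,0,-0.2],0,-1],[[0,0,-0.05],0,-1],[[0,0,0],0,-1],[[0,0,0],0,-1]]'; python3 -m jog '[[[0,0,-0.05],0,-1],[[0,0,0],0,-1],[[0,0,0],0,-1]]';python3 -m jog '[[[0,0,-0.05],0,-1],[[0,0,0],0,-1],[[0,0,0],0,-1]]'
```

```text
time: 27.7
position: [0.5301, -0.1972, 0.1514]
ee_rot: [-180.0, -0.0, -75.5]
contact_force: [-0.7, 0.3, -0.9]
gripper_width: 0.341
time: 28.0
position: [0.53, -0.1972, 0.1497]
ee_rot: [-180.0, -0.0, -75.5]
contact_force: [1.0, 0.4, -1.1]
gripper_width: 0.332
time: 28.3
position: [0.5299, -0.1971, 0.1481]
ee_rot: [180.0, 0.0, -75.5]
contact_force: [0.6, 0.1, 0.2]
gripper_width: 0.332
```

```bash
for i in 1 2 3; do python3 -m jog '[[[0,0,-0.05],0,-1],[[0,0,0],0,-1],[[0,0,0],0,-1]]' | grep -E "pos|force|width"; done
```

```text
position: [0.5299, -0.1971, 0.1466]
contact_force: [0.1, 0.1, -1.8]
gripper_width: 0.336
position: [0.5299, -0.1971, 0.1451]
contact_force: [0.5, 0.1, -0.8]
gripper_width: 0.337
position: [0.53, -0.1971, 0.1437]
contact_force: [0.4, -0.7, 1.1]
gripper_width: 0.339
```

```bash
for i in 1 2; do python3 -m jog '[[[0,0,-0.04],0,-1],[[0,0,0],0,-1],[[0,0,0],0,-1]]' | grep -E "time|pos|force|width"; done; python3 rod.py m scene; python3 up.py .5285 -.1965 .09 .2 scene
```

```text
time: 29.5
position: [0.53, -0.1971, 0.1425]
contact_force: [0.0, -0.8, 2.5]
gripper_width: 0.337
time: 29.8
position: [0.53, -0.1971, 0.1413]
contact_force: [-0.6, -0.5, 4.4]
gripper_width: 0.343
[-0.59 -0.54  4.41] 32.2052835036434 [ 0.53   -0.1971  0.1413] 29.8
scene amber 73 cap 108
axis [0.0052 0.0023 1.    ] elev 89.67388233344717 lean x,y deg [0.2974 0.1338] grip s 0.09429661177641155 at grip [ 0.5293 -0.1975  0.1603] foot [ 0.5289 -0.1977  0.066 ] cost 4.477167923712538e-05
scene 112 axis [ 0.5291 -0.198 ] 0.0006793871507856692 lean-free fit
```

View pics/m.png

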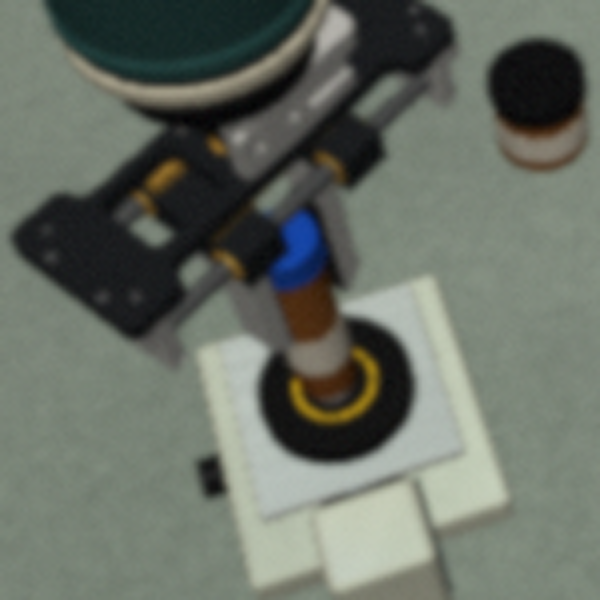

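The foot bears with about 4–5 N and the rod is centred to within 2 mm, leaning 0.3°. I'll ease off slightly and release.

```bash
python3 -m jog '[[[0,0,0.05],0,-1],[[0,0,0],0,-1],[[0,0,0],0,-1]]' 5; python3 -m jog '[[[0,0,0],0,-0.2],[[0,0,0],0,0],[[0,0,0],0,0.2],[[0,0,0],0,0.3],[[0,0,0],0,0.3],[[0,0,0],0,0.3],[[0,0,0],0,0.3]]'; python3 rod.py n scene; python3 up.py .5285 -.1965 .09 .2 scene
```

```text
time: 30.2
position: [0.5299, -0.1971, 0.1427]
ee_rot: [180.0, 0.0, -75.5]
contact_force: [1.4, -0.5, 2.3]
gripper_width: 0.335
time: 30.9
position: [0.5299, -0.1971, 0.1427]
ee_rot: [180.0, 0.0, -75.5]
contact_force: [-0.3, 0.5, 0.2]
gripper_width: 0.649
[-0.26  0.47  0.25] 61.021747104060225 [ 0.5299 -0.1971  0.1427] 30.9
scene amber 98 cap 140
axis [-0.0005  0.0115  0.9999] elev 89.33764773991727 lean x,y deg [-0.0312  0.6616] grip s 0.09236490411917972 at grip [ 0.5287 -0.1972  0.1617] foot [ 0.5287 -0.1983  0.0694] cost 5.0132814428984106e-05
scene 142 axis [ 0.5284 -0.1982] 0.0005666679258512986 lean-free fit
```

View pics/n.png

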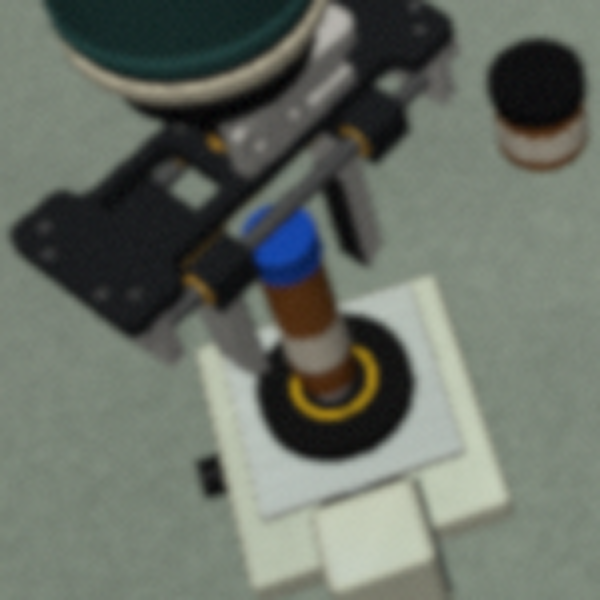

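It stands on its own. I'm rising straight up and closing the fingers.

```bash
python3 -m jog '[[[0,0,0.3],0,0.3],[[0,0,0.5],0,0.3],[[0,0,0.7],0,0.3],[[0,0,0.7],0,0.3],[[0,0,0.5],0,0.3],[[-0.03,-0.01,0.1],0,-1],[[0,0,0],0,-1],[[0,0,0],0,-1],[[0,0,0],0,-1],[[0,0,0],0,-1],[[0,0,0],0,-1],[[0,0,0],0,-1],[[0,0,0],0,-1],[[0,0,0],0,-1],[[0,0,0],0,-1],[[0,0,0],0,-1],[[0,0,0],0,-1]]' 10; python3 rod.py o scene
```

```text
time: 32.7
position: [0.529, -0.1974, 0.2267]
ee_rot: [180.0, 0.0, -75.5]
contact_force: [0.4, 0.8, 0.3]
gripper_width: 0.003
[0.42 0.82 0.3 ] 0.2471195983506177 [ 0.529  -0.1974  0.2267] 32.7
scene amber 103 cap 186
axis [0.0017 0.0076 1.    ] elev 89.55515645660974 lean x,y deg [0.0985 0.4338] grip s 0.1763439518990815 at grip [ 0.5284 -0.1974  0.2457] foot [ 0.5281 -0.1987  0.0694] cost 4.693407031524575e-05
```

View pics/o.png

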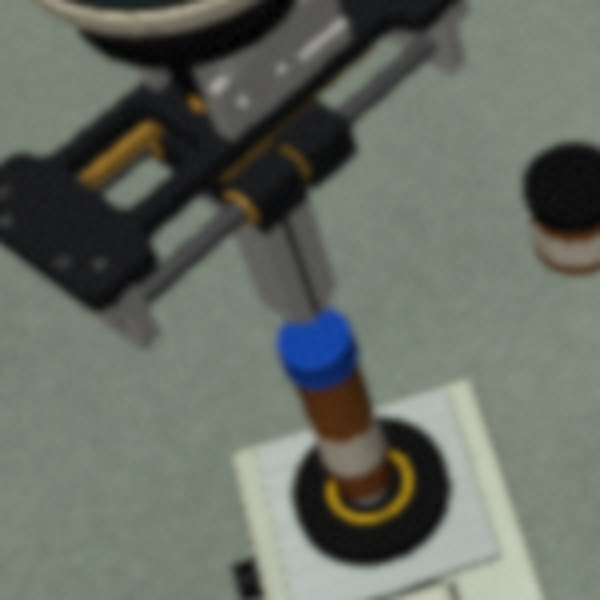

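The closed fingers are centred above the cap. I'm feeling down for contact.

```bash
python3 -m jog '[[[0,0,-0.3],0,-1],[[0,0,-0.25],0,-1],[[0,0,-0.1],0,-1],[[0,0,0],0,-1]]'| grep -E "pos|force"; for i in 1 2 3 4; do python3 -m jog '[[[0,0,-0.04],0,-1],[[0,0,0],0,-1]]' | grep -E "pos|force"; done
```

```text
position: [0.5287, -0.1973, 0.2065]
contact_force: [-0.1, 0.8, 0.8]
position: [0.5291, -0.1974, 0.206]
contact_force: [-0.8, -0.1, 0.5]
position: [0.529, -0.1974, 0.2048]
contact_force: [0.5, -0.5, -0.1]
position: [0.529, -0.1974, 0.2035]
contact_force: [0.8, -0.3, -1.1]
position: [0.5291, -0.1974, 0.2023]
contact_force: [-0.3, -0.0, 1.4]
```

```bash
for i in 1 2; do python3 -m jog '[[[0,0,-0.04],0,-1],[[0,0,0],0,-1]]' | grep -E "time|pos|force"; done
```

```text
time: 34.15
position: [0.5291, -0.1974, 0.2012]
contact_force: [-0.3, 0.2, 2.5]
time: 34.35
position: [0.5291, -0.1974, 0.2001]
contact_force: [-0.1, 0.3, 3.6]
```

Contact starts at about 0.203, and the press is now about 3.6 N. I'll hold it for half a second, look, then withdraw.

```bash
python3 -m jog '[[[0,0,0],0,-1],[[0,0,0],0,-1],[[0,0,0],0,-1],[[0,0,0],0,-1],[[0,0,0],0,-1]]' | grep -E "time|pos|force"; python3 rod.py p scene; python3 -m jog '[[[0,0,0.05],0,-1],[[0,0,0.05],0,-1],[[0,0,0.2],0,-1],[[0,0,0.6],0,-1],[[0,0,1],0,-1],[[0,0,1],0,-1],[[0,0,1],0,-1],[[0,0,0],0,-1],[[0,0,0],0,-1],[[0,0,0],0,-1]]'; python3 rod.py q scene; python3 up.py .5285 -.1965 .09 .2 scene
```

```text
time: 34.85
position: [0.5291, -0.1974, 0.2001]
contact_force: [0.1, -0.6, 5.0]
[ 0.14 -0.61  4.98] 0.5231133075060599 [ 0.5291 -0.1974  0.2001] 34.85
scene amber 108 cap 81
axis [-0.0004  0.0098  1.    ] elev 89.43669416383197 lean x,y deg [-0.0212  0.5629] grip s 0.15290466159682067 at grip [ 0.5284 -0.1974  0.2191] foot [ 0.5285 -0.1989  0.0662] cost 3.850584852130851e-05
time: 35.9
position: [0.5286, -0.1974, 0.3162]
ee_rot: [179.9, 0.0, -75.5]
contact_force: [0.1, -0.6, -0.0]
gripper_width: 0.006
[ 0.08 -0.59 -0.05] 0.537591905641538 [ 0.5286 -0.1974  0.3162] 35.9
scene amber 111 cap 220
axis [0.0006 0.0048 1.    ] elev 89.72262512550748 lean x,y deg [0.0365 0.275 ] grip s 0.265355841296658 at grip [ 0.5284 -0.1973  0.3352] foot [ 0.5282 -0.1986  0.0698] cost 5.501582740898871e-05
scene 146 axis [ 0.5283 -0.1981] 0.0006355924088578079 lean-free fit
```

View pics/q.png

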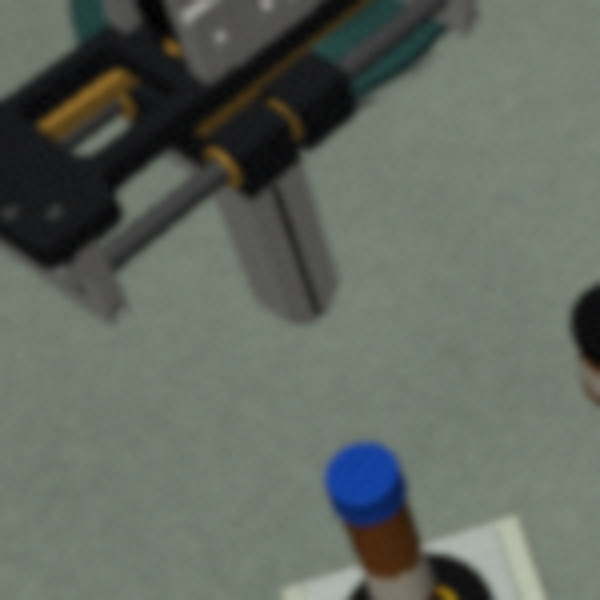

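The rod stands free and untouched, leaning about 0.3°, with the hand over 100 mm above it. I'm handing in.

```bash
python3 -c "
from workcell import *
print(hand_in())"
```

```text
the job is handed in; nothing more can be done
None
```

The rod is standing free on the reader's pad, steel foot down, and I handed the job in at about 36 s of the 58 s allowed; no verdict was reported.

**What happened on the way:** The rod would not turn upright in the pads by its own weight. I pushed its flank against the trough's upper end to right it. On the first try it slid to the edge of the pads, slipped out and toppled onto the table. I picked it up, righted it again against the trough, stood it on the rest's green plate, regripped it centred, and carried it to the reader.

**Last checks:**
- **Set-down:** I lowered it until about 4 N was felt on the foot, eased to about 2 N, then released it. It stood by itself.
- **Press on the cap:** The closed fingers held about 3.6 to 5 N for over half a second, and the lean stayed below 0.6°.
- **After withdrawing:** The scene camera put the lean at about 0.3°. The rod's axis was at (0.528, -0.198) m, against the ring's middle at (0.529, -0.196) m in the same view. The hand was more than 100 mm above the cap.

**Less certain:**
- **Ring position:** The top and scene cameras disagreed by about 2.6 mm on the ring's x, which is well inside the 12 mm tolerance.
- **Rod offset in the pads:** My camera fits of this were off by several millimetres while the rod was partly hidden.
- **Bystanders:** I did not measure the cup, pot or rack again at the end. No move came near them, and carrying the rod over the cup left about 50 mm of clearance.

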